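# Set the hold-down foot of a sole splitter over its setting block

## Task

Set the hold-down foot of the bench sole splitter: put the T-key on the square head of the stop screw and turn it clockwise until the foot comes down on the setting block and the block just drags beneath it. Put the T-key back upright in its socket in the wooden rack, and draw the setting block out under that light drag until it is clear of the foot and lies flat on the front of the bed. Turn the screw only with the key, and do not knock the beaker, the shoe or the hammer about.

Things in the scene. Friction and masses are not known exactly. Their poses are not given: they have to be found in the camera images.
- splitter: Bench sole splitter, a grey cast C-frame fixed on the bench, 265 x 150 mm. Origin on the bench under the stop screw's axis; z up, -x along the bed to its open front, +y to the column. Polished bed 100 mm wide, top 46 mm above the bench, from x -145 to +90 mm. Its arm, 44 mm wide, spans y -40 to +94 mm and is 116 mm high (bush round the screw 121 mm). Crank at x +92, y +55 to +124 mm, 91 mm high.
- stop_screw: Vertical stop screw. Origin on its axis at the underside of its square head, sinks with it. Head 18 mm across flats (square to its own x, y), straight for 13 mm, tapered to 11 mm at the top, 17 mm up. Clockwise from above lowers screw and foot 8 mm per turn; it stays where left, turns with 0.1 N m. Origin 134 mm above the bench at the top of its travel, 122 mm at the bottom.
- foot_pad: Hold-down foot, a steel shoe 30 x 34 mm under the arm; moves with the screw but does not turn. Origin at the centre of its underside: 70 mm below stop_screw's origin when free, 2 to 4 mm above the block at the start. Sprung in its cup: it presses with 2 N as soon as it touches, 2 N more for each mm the screw is driven on, and bottoms after 4 mm. Within 2 mm of touching is a light drag.
- setting_block: Setting block, a dark steel bar 110 x 30 x 10 mm, about 0.32 kg, lying at the start on the bed along the splitter's x, one end under the foot, the knob end out in front. A low fence (7 mm high) runs 2 mm beside it on the +y side. Origin at the centre of its underside, x along its length away from the knob, z up. Its middle is about 39 mm in front of the screw axis at the start.
- block_knob (a point): Centre of the grip part of the setting block's upright round knob: 18 mm in diameter, 19 mm high there, on a thinner neck; its top is 10 mm above this point, the block's upper face 26 mm below. It stands 43 mm from the block's middle, at the outer end.
- key_bar (a point): Centre of the cross bar of the T-key, a steel box key, about 0.24 kg, 98 mm tall, standing upright in the rack. The bar is gripped from above: 84 mm long (along this point's x), 12 mm wide, 16 mm high, on a round shank of 12 mm. The key's square foot is 28.6 mm wide outside.
- key_mouth (a point): Centre of the T-key's open lower end, 90 mm below the centre of the bar. Its square socket is 20.6 mm wide (sides square to the bar), flared to 25.6 mm over the lowest 5 mm, and 16 mm deep. It fits the screw head in four positions, with about 0.15 rad of play either way.
- key_rack: Wooden key rack, 70 x 120 x 45 mm, fixed on the bench; a small awl stands in it 34 mm along +y, its top 64 mm above the bench. Origin at the centre of its underside.
- rack_socket (a point): Centre of the floor of the rack's square socket for the T-key: 38 x 38 mm, sides along the rack's x and y, floor 15 mm above the bench, 30 mm deep, mouth flared by 5 mm all round. The key's foot stands on this floor.
- beaker: White plastic beaker, 84 mm in diameter, 115 mm tall, a bystander. Origin at the centre of its underside.
- shoe: Black shoe, 280 x 96 x 106 mm, a bystander. Origin at the centre of its underside, x towards the toe.
- hammer: Hammer, about 260 mm long, lying on the bench, a bystander. Origin under its middle, handle along x.
Mind the look-alikes: they are no part of the job. There is more than one size of the part that bears key_bar; the job needs the smallest.

How it is judged:
On the way, in this order (a step that is already met when the one before it is completed fails the run):
1. the foot bears on the setting block, which is still in its place beneath it (contact force between foot_pad and setting_block above 0.5 N and distance of setting_block from where it was at the start of the episode below 0.012 m), for 0.2 s.
2. the block is drawn outwards while the foot still bears on it (contact force between foot_pad and setting_block above 0.5 N and distance of setting_block from where it was at the start of the episode above 0.016 m), for 0.04 s.
At the end, for the whole second after the job is handed in: Foot's free underside 7.5 to 10.2 mm above the bed (block: 10 mm); block flat on the bed, its middle at least 74 mm in front of the screw axis, clear of the foot; T-key upright in the rack, mouth within 12 mm of the socket's floor centre; all at rest (z of foot_pad in the frame of splitter between 0.0535 and 0.0562 m and x of setting_block in the frame of splitter below -0.074 m and z of setting_block in the frame of splitter between 0.0445 and 0.048 m and angle between setting_block's own z axis and vertical below 0.06 rad and linear speed of setting_block below 0.01 m/s and distance between key_mouth and rack_socket below 0.012 m and angle between key_bar's own z axis and vertical below 0.15 rad); the robot touches nothing.
It fails at once if the screw is touched with the fingers instead of the key (contact force between the fingers and stop_screw above 2 N).
It fails at once if the beaker is knocked about (distance of beaker from where it was at the start of the episode above 0.03 m).
It fails at once if the shoe is knocked about (distance of shoe from where it was at the start of the episode above 0.03 m).
It fails at once if the hammer is knocked about (distance of hammer from where it was at the start of the episode above 0.03 m).
It also fails if it takes over 72 s, if anything falls off the work surface, if the arm or the gripper's body presses on something with over 40 N, if the wrist force passes 120 N, or if a joint passes its speed limit or range.

## Robot

A 6-joint arm with a two-finger parallel gripper is mounted at the origin on the work surface. World frame = base frame: x ahead of the robot, y to its left, z up, the work surface at z = 0. Lengths are in m, angles in rad, forces in N, time in s.
With the tool pointing down it reaches from about 0.35 to 0.975 m from the base axis. Payload 4.9 kg.
Tool frame: the origin (TCP) lies at the very end of the fingers, on their centre line; the grasp point (between the pads) lies 19 mm behind it; y points along the fingers, z is the direction in which the jaws open and shut, and the axes are right-handed (so a half turn about y gives the same grasp; the last joint's range is limited). The gripper opens to 85 mm and grips with 20 to 120 N. Pads are 22 mm wide; open, the fingers measure 114 mm over their backs; the gripper's body (76 mm by 85 mm) begins 54 mm behind the grasp point. The pads swing forward as they close: fully open they stand 13 mm farther back than shut.
Start: joints at [1.226, 0.053, 1.613, -0, 1.476, -0.119], TCP at [0.14, 0.609, 0.231] pointing down, gripper open.
Joint ranges: [-3.01, 3.01], [-1.01, 2.22], [0.06, 2.58], [-1.02, 4.17], [0.09, 2.62], [-3.14, 3.14]. Speed limits (rad/s): [2.57, 2.57, 3.14, 3.14, 3.14, 3.14].

## Interface

Orientations are given as a rotation vector (axis times angle).
In Python, from station import ctrl gives the robot as it stands.
- The arm moves only by the tool arm_command, never from a script. Its argument "steps" is a list of rows, each a list of 3 entries, a list of its own where there are three numbers: the shift along the tool's x, y, z in m, then the turn, a rotation vector about the tool's x, y, z in degrees, then the opening, from 0 (shut) to 1 (fully open). In form: [[[dx, dy, dz], [ax, ay, az], gripper], ...]. A call has 1 to 5 rows; each row is the pose to reach, as a shift and turn from the pose measured when the call began, along the tool's axes at that moment; what a row does not reach only later rows make up. A row lasts 1/10 s, in which the tool goes at most 50 mm and 8.59 degrees, less where a joint would pass 70% of its speed; a pose out of reach is approached as far as the arm can. A call with a gripper value outside its range is refused whole. The fingers move at their own pace and stop on an object; "force" is the grip in N (left out, the last holds). Time passes only in rows, so rows that repeat a pose let the fingers close. It gives the time, the measured TCP pose, the force and the opening at its end, in the units of the state.
- ctrl.get_obs(): the state, without advancing time (a new reading comes with each control period).
- ctrl.get_image(name): name is "side" or "top"; returns a dict with "img" (384x512x3 uint8, red, green, blue), "camera_matrix" (3x3 intrinsics, pixels), "world_from_camera" (4x4, takes a point from camera to world coordinates). Camera axes: x right, y up, looking along -z (the intrinsics and any distortion apply to the point x, -y, -z); pixel columns grow to the right and rows downward; lengths in m; the calibration is good to about 2 mm. A picture is of the moment at which its call begins. There is no depth.
- ctrl.finish_job(): hands the job in, once; it reports no verdict.
Trained networks look in a picture, given as the dict that the camera call returned (one of the last four; its "shot" number tells which), for a name from the list of things; names that differ only in an ending like _2 or _b are one class to them, and where a whole thing is asked for, a point or a joint stands for the part that bears it (a point fixed in the world has none). Each returns a list of dicts, best first, with "confidence" (0 to 1); they miss things now and then, are a little off and sometimes report something else, mostly with a low value. They report only what shows in the picture. A call takes as long as a camera call. They do not tell look-alikes from the thing itself.
- ctrl.boxes_of(picture, name): "position" ([row, column] in pixels, amid what is visible of it).
The state is a dict: "t": time; "q": joint angles; "dq": joint speeds; "effort": joint torques, N m; "tool_pos": TCP position; "tool_rot": TCP orientation; "contact_force": force on the tool from outside, world axes, zero at the start; "wrist_torque": the same for the moment, N m; "opening": finger opening in m.
Only numpy, scipy, OpenCV 4.12 (cv2) and the standard library are available. Lean on these libraries where they do the work, as an engineer would, in place of code of your own. Each camera call takes 0.05 s, during which the arm holds its last target.

## Working session

There is one attempt and no reset: what is moved stays moved. The work goes in short steps, Python scripts to look and compute and a tool call to move; the robot and the scene stay as the last step left them, time stands still between calls to the robot, and variables do not carry over. Pictures are saved under pics/ and viewed, and the job is handed in when it is done.

Besides the shell and the picture viewer there is one more tool, called after "Call:" in YAML: its name, and indented under it one key for each argument. arm_command: Moves the arm, as the interface text tells. Its arguments: {"type":"object","properties":{"steps":{"type":"array"},"force":{"type":"number"}},"required":["steps"]}

```bash
ls; mkdir -p pics; cat > h.py <<'E'
import numpy as np, cv2
from station import ctrl
def shot(n,fn=None):
    p=ctrl.get_image(n)
    if fn: cv2.imwrite('pics/'+fn,p['img'][:,:,::-1])
    return p
E
python3 - <<'E'
from h import *
print(ctrl.get_obs())
for n in('side','top'):
    p=shot(n,n+'0.png'); print(n,p.keys(),p['camera_matrix'],p['world_from_camera'])
    for k in ['splitter','stop_screw','foot_pad','setting_block','block_knob','key_bar','key_mouth','key_rack','rack_socket','beaker','shoe','hammer']:
        print(k,[(np.round(d['position']),round(d['confidence'],2)) for d in ctrl.boxes_of(p,k)])
E
```

```text
pics
{'t': 0.0, 'q': array([ 1.22599205e+00,  5.33568527e-02,  1.61429627e+00, -3.69837264e-06,
        1.47596382e+00, -1.19005820e-01]), 'dq': array([ 0.00016769,  0.0007224 ,  0.00074423,  0.00065074, -0.00118403,
       -0.00138872]), 'effort': array([-8.29201838e-06, -3.93682659e+01, -3.70175886e+01, -2.11135298e-04,
        7.07313055e-03,  2.38023617e-06]), 'tool_pos': array([0.13972298, 0.60855175, 0.23006165]), 'tool_rot': array([-1.56548959,  0.17768452, -0.17695788]), 'contact_force': array([ 0.75881199, -0.86721815,  0.4726042 ]), 'wrist_torque': array([ 0.00025531,  0.00148592, -0.01130224]), 'opening': 0.08541305132188563}
side dict_keys(['img', 'camera_matrix', 'world_from_camera', 'shot']) [[359.42103494   0.         251.72903653]
 [  0.         359.42103494 190.42503328]
 [  0.           0.           1.        ]] [[ 0.93932734  0.19319643 -0.28344187  0.27438173]
 [-0.34277499  0.49730729 -0.79698856 -0.79483391]
 [-0.01301763  0.84578993  0.53335724  0.62856428]
 [ 0.          0.          0.          1.        ]]
splitter [(array([157., 195.]), 0.7), (array([213., 2
[... 1049 characters left out ...]
, 0.92)]
stop_screw [(array([158., 244.]), 0.56)]
foot_pad [(array([118., 349.]), 0.47), (array([207., 352.]), 0.35)]
setting_block [(array([180., 251.]), 0.64), (array([209., 331.]), 0.52)]
block_knob [(array([213., 131.]), 0.7), (array([179., 250.]), 0.55)]
key_bar [(array([246., 292.]), 0.77), (array([208., 351.]), 0.76), (array([256., 375.]), 0.74)]
key_mouth [(array([257., 379.]), 0.65), (array([206., 349.]), 0.59), (array([246., 291.]), 0.59)]
key_rack [(array([207., 331.]), 0.84), (array([167., 238.]), 0.15)]
rack_socket [(array([208., 330.]), 0.6), (array([212., 132.]), 0.31)]
beaker [(array([210., 131.]), 0.83)]
shoe [(array([118., 352.]), 0.76)]
hammer [(array([129., 142.]), 0.82)]
```

View pics/side0.png

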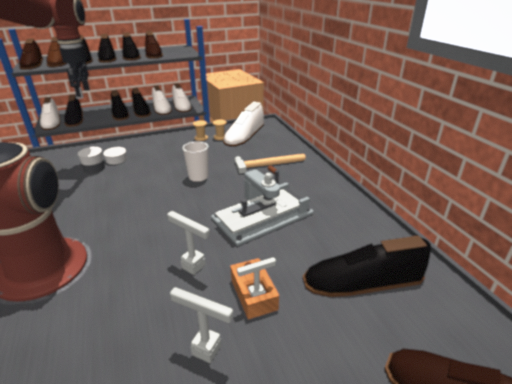

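View pics/top0.png

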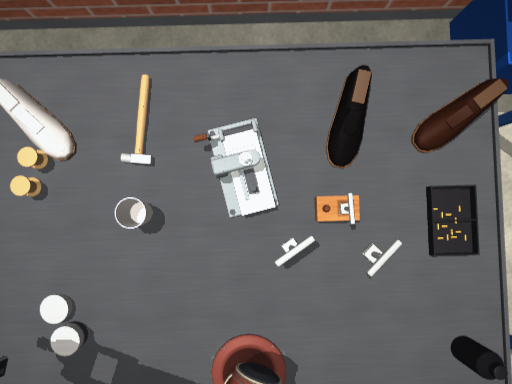

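```bash
python3 - <<'E'
import cv2
a=cv2.imread('pics/side0.png');b=cv2.imread('pics/top0.png')
cv2.imwrite('pics/s1.png',cv2.resize(a[145:330,160:320],None,fx=3.2,fy=3.2,interpolation=cv2.INTER_CUBIC))
cv2.imwrite('pics/t1.png',cv2.resize(b[110:230,190:370],None,fx=4.4,fy=4.4,interpolation=cv2.INTER_CUBIC))
E
```

```text
(no output)
```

View pics/s1.png

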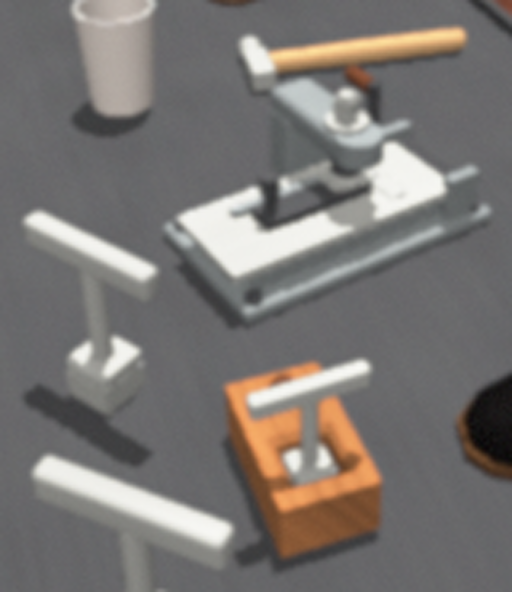

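View pics/t1.png

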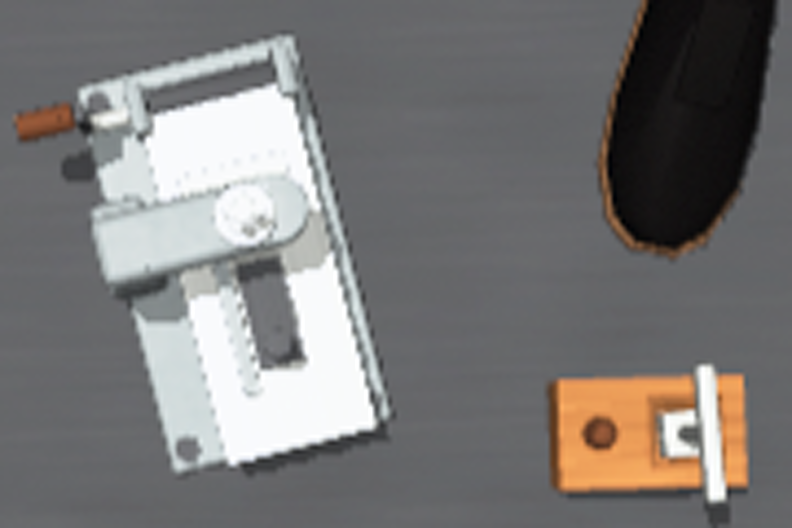

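```bash
cat >> h.py <<'E'
def crop(img,r0,r1,c0,c1,f,fn):
    im=cv2.resize(img[r0:r1,c0:c1],None,fx=f,fy=f,interpolation=cv2.INTER_CUBIC)
    im=im[:,:,::-1].copy()
    for r in range(r0,r1,10):
        y=int((r-r0+.5)*f); cv2.line(im,(0,y),(6,y),(0,0,255),1); cv2.putText(im,str(r),(8,y+4),0,.4,(0,0,255),1)
    for c in range(c0,c1,10):
        x=int((c-c0+.5)*f); cv2.line(im,(x,0),(x,6),(0,0,255),1); cv2.putText(im,str(c),(x-8,18),0,.4,(0,0,255),1)
    cv2.imwrite('pics/'+fn,im)
def ray(p,rc):
    K=p['camera_matrix'];T=p['world_from_camera']
    d=np.array([(rc[1]-K[0,2])/K[0,0],-(rc[0]-K[1,2])/K[1,1],-1.])
    return T[:3,3],T[:3,:3]@d
def atz(p,rc,z):
    o,d=ray(p,rc); return o+d*(z-o[2])/d[2]
def tri(p1,a,p2,b):
    o1,d1=ray(p1,a);o2,d2=ray(p2,b)
    d1=d1/np.linalg.norm(d1);d2=d2/np.linalg.norm(d2)
    s=np.linalg.lstsq(np.c_[d1,-d2],o2-o1,rcond=None)[0]
    x,y=o1+s[0]*d1,o2+s[1]*d2
    return (x+y)/2,np.linalg.norm(x-y)
def proj(p,X):
    K=p['camera_matrix'];T=p['world_from_camera']
    c=T[:3,:3].T@(np.asarray(X)-T[:3,3])
    return np.array([K[1,2]+K[1,1]*(-c[1])/(-c[2]),K[0,2]+K[0,0]*c[0]/(-c[2])])
cal={'side':dict(camera_matrix=np.array([[359.42103494,0,251.72903653],[0,359.42103494,190.42503328],[0,0,1]]),world_from_camera=np.array([[0.93932734,0.19319643,-0.28344187,0.27438173],[-0.34277499,0.49730729,-0.79698856,-0.79483391],[-0.01301763,0.84578993,0.53335724,0.62856428],[0,0,0,1]])),
'top':dict(camera_matrix=np.array([[443.19403435,0,253.39884521],[0,443.19403435,190.92710557],[0,0,1]]),world_from_camera=np.array([[-0.02739035,0.99865276,-0.04407301,0.46238888],[-0.99961806,-0.02720147,0.00487988,-0.02305249],[0.00367445,0.04418984,0.99901639,1.30081576],[0,0,0,1]]))}
E
python3 - <<'E'
import cv2
from h import crop
a=cv2.imread('pics/side0.png')[:,:,::-1];b=cv2.imread('pics/top0.png')[:,:,::-1]
crop(a,245,325,225,285,7.4,'s_rack.png')
crop(a,160,250,205,315,6.5,'s_split.png')
crop(b,185,232,310,370,12,'t_rack.png')
crop(b,115,220,190,285,5.7,'t_split.png')
E
```

```text
(no output)
```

View pics/s_rack.png

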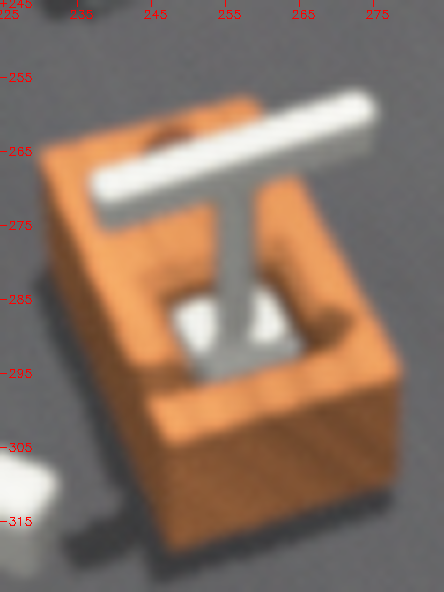

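View pics/s_split.png

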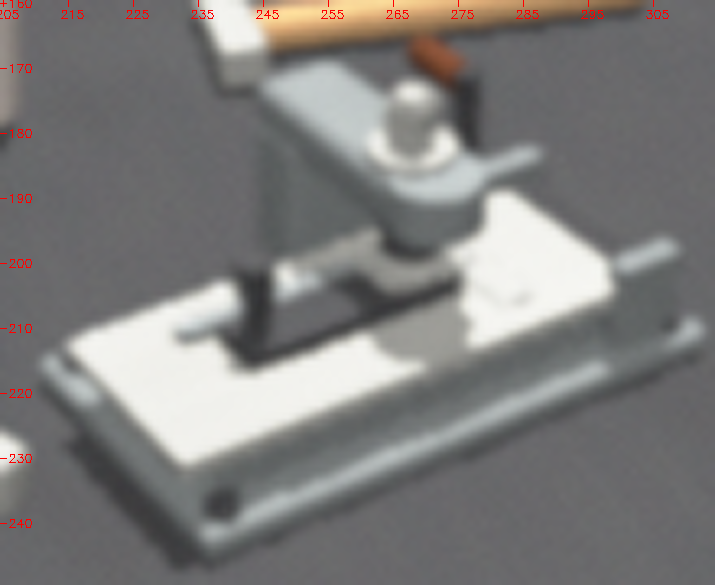

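View pics/t_rack.png

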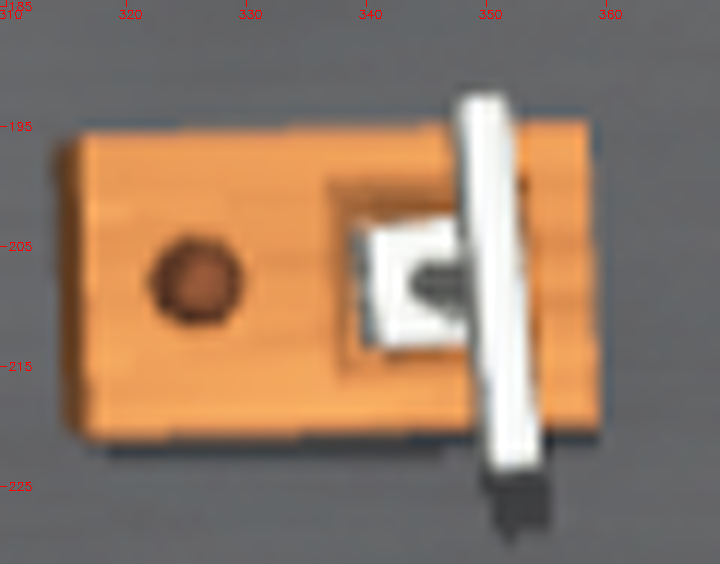

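View pics/t_split.png

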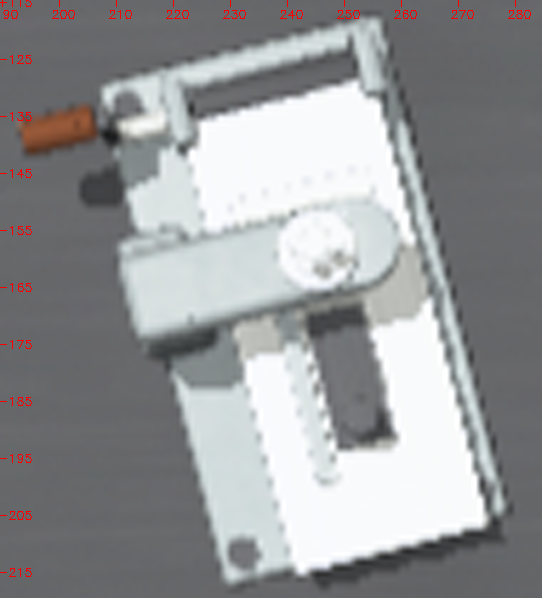

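```bash
python3 - <<'E'
from h import *
np.set_printoptions(precision=4,suppress=True)
S,T=cal['side'],cal['top']
def t(n,s,tt):
    x,e=tri(S,s,T,tt); print(n,x,'res',round(e,4)); return x
a=t('bar far',(260,275),(192.5,349.6)); b=t('bar near',(269,237.3),(223.5,352.5))
print('len',np.linalg.norm(a-b),'mid',(a+b)/2,'yaw',np.degrees(np.arctan2((a-b)[1],(a-b)[0])))
for n,tt in (('left',((218,248),(200.5,0))),): pass
# other keys bars
t('knob top',(201,243.5),(190,253.5))
t('head top',(173.5,267.5),(161,247.5))
# bed corners
FL=atz(T,(215.5,242),.046);FR=atz(T,(206.5,276),.046)
BR=atz(T,(130,254),.046); print('top bed',FL,FR,BR, np.linalg.norm(FL-FR))
FLs=atz(S,(212.5,214.5),.046);FRs=atz(S,(231,232.5),.046);BRs=atz(S,(204,298.5),.046)
print('side bed',FLs,FRs,BRs,np.linalg.norm(FLs-FRs),np.linalg.norm(FRs-BRs))
print('yawtop',np.degrees(np.arctan2(*(FL-FR)[:2])),'side',np.degrees(np.arctan2(*(FLs-FRs)[:2])))
# rack corners z=.045
R=[atz(T,rc,.045) for rc in((195.5,316.5),(194.8,358.5),(220,359.2),(220.8,317))]
print('rack top',R,np.mean(R,0)); 
R2=[atz(S,rc,.045) for rc in((265.3,230),(258,258.5),(295,278.5),(304,247.5))]
print('rack side',R2,np.mean(R2,0))
# socket mouth in top
M=[atz(T,rc,.045) for rc in((199.5,337),(216,338))]; print(M)
E
```

```text
bar far [ 0.5036 -0.2881  0.1073] res 0.0002
bar near [ 0.4203 -0.2914  0.1138] res 0.0001
len 0.0836144119101603 mid [ 0.462  -0.2898  0.1106] yaw 2.247950550990719
knob top [ 0.5203 -0.0299  0.0888] res 0.004
head top [ 0.5941 -0.0163  0.1512] res 0.0054
top bed [0.4491 0.0049 0.046 ] [ 0.4719 -0.0919  0.046 ] [ 0.6915 -0.0357  0.046 ] 0.09949503418317503
side bed [0.4482 0.0052 0.046 ] [ 0.4704 -0.0907  0.046 ] [ 0.6837 -0.0411  0.046 ] 0.09846834811745457 0.21897806622671426
yawtop -13.239362544070168 side -13.015013585368848
rack top [array([ 0.4999, -0.2078,  0.045 ]), array([ 0.4987, -0.327 ,  0.045 ]), array([ 0.4273, -0.3263,  0.045 ]), array([ 0.4283, -0.2068,  0.045 ])] [ 0.4636 -0.267   0.045 ]
rack side [array([ 0.4279, -0.2069,  0.045 ]), array([ 0.4975, -0.2076,  0.045 ]), array([ 0.4966, -0.3262,  0.045 ]), array([ 0.4285, -0.3254,  0.045 ])] [ 0.4626 -0.2665  0.045 ]
[array([ 0.487 , -0.2655,  0.045 ]), array([ 0.4402, -0.2667,  0.045 ])]
```

```bash
cat >> h.py <<'E'
import sys
YAW=np.radians(13.2); O=np.array([0.6005,-0.0098])
def L(x,y,z):
    c,s=np.cos(YAW),np.sin(YAW); return np.array([O[0]+c*x-s*y,O[1]+s*x+c*y,z])
E
python3 - <<'E'
from h import *
S,T=cal['side'],cal['top']
def overlay(img,p,r0,r1,c0,c1,f,fn):
    im=cv2.resize(img[r0:r1,c0:c1],None,fx=f,fy=f,interpolation=cv2.INTER_CUBIC)
    def px(X):
        q=proj(p,X); return (int((q[1]-c0+.5)*f),int((q[0]-r0+.5)*f))
    def poly(pts,col):
        cv2.polylines(im,[np.array([px(x) for x in pts])],True,col,1)
    poly([L(-.145,-.05,.046),L(-.145,.05,.046),L(.09,.05,.046),L(.09,-.05,.046)],(0,0,255))
    circ=lambda r,z:[L(r*np.cos(a),r*np.sin(a),z) for a in np.linspace(0,6.28,25)]
    poly(circ(.0055,.149),(255,0,0)); poly(circ(.009,.145),(255,0,255)); poly(circ(.009,.132),(255,0,255)); poly(circ(.017,.121),(0,160,0))
    k=[L(-.082+.009*np.cos(a),.009*np.sin(a),.092) for a in np.linspace(0,6.28,25)]
    poly(k,(255,128,0))
    poly([L(-.039+sx*.055,sy*.015,.056) for sx,sy in((1,1),(1,-1),(-1,-1),(-1,1))],(255,255,0))
    poly([L(-.022,-.04,.116),L(.022,-.04,.116),L(.022,.094,.116),L(-.022,.094,.116)],(0,200,200))
    cv2.imwrite('pics/'+fn,im)
overlay(cv2.imread('pics/side0.png'),S,160,250,205,315,6.5,'o_s.png')
overlay(cv2.imread('pics/top0.png'),T,115,220,190,285,5.7,'o_t.png')
E
```

```text
(no output)
```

View pics/o_s.png

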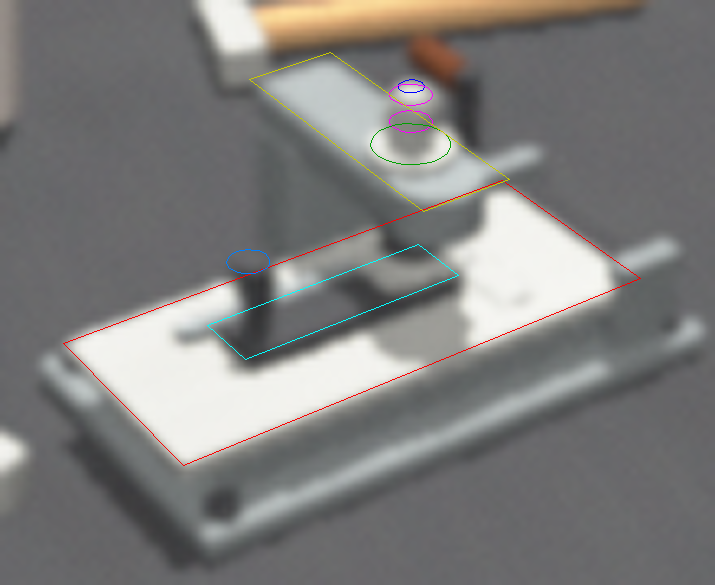

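View pics/o_t.png

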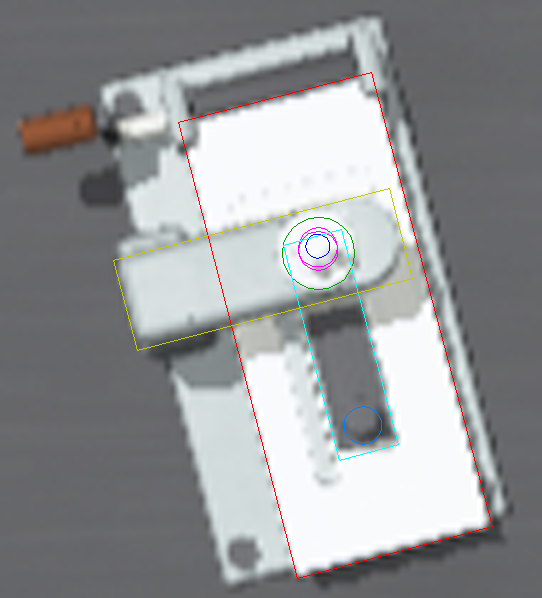

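```bash
python3 - <<'E'
import cv2
from h import crop
a=cv2.imread('pics/side0.png')[:,:,::-1];b=cv2.imread('pics/top0.png')[:,:,::-1]
c=b[:,:,:].astype(float)
import numpy as np
c=np.clip((c-170)*3,0,255).astype('uint8')
crop(c,145,175,230,265,20,'t_head.png')
crop(a,165,195,250,285,20,'s_head.png')
E
```

```text
(no output)
```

View pics/t_head.png

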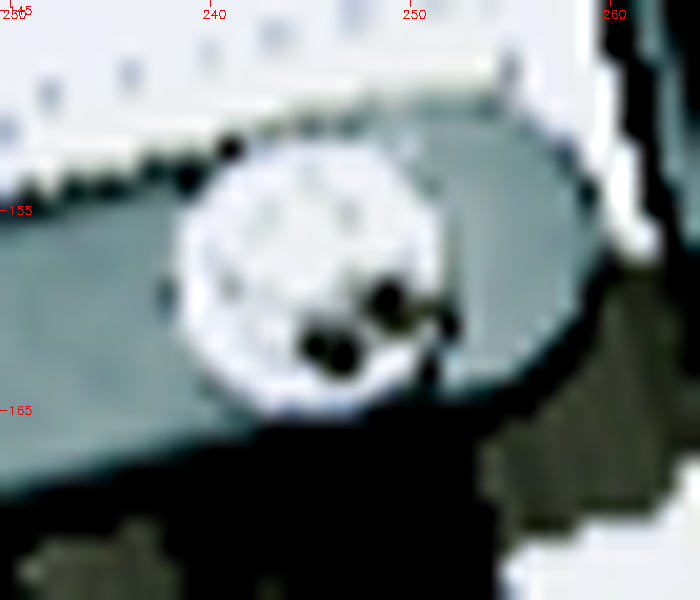

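View pics/s_head.png

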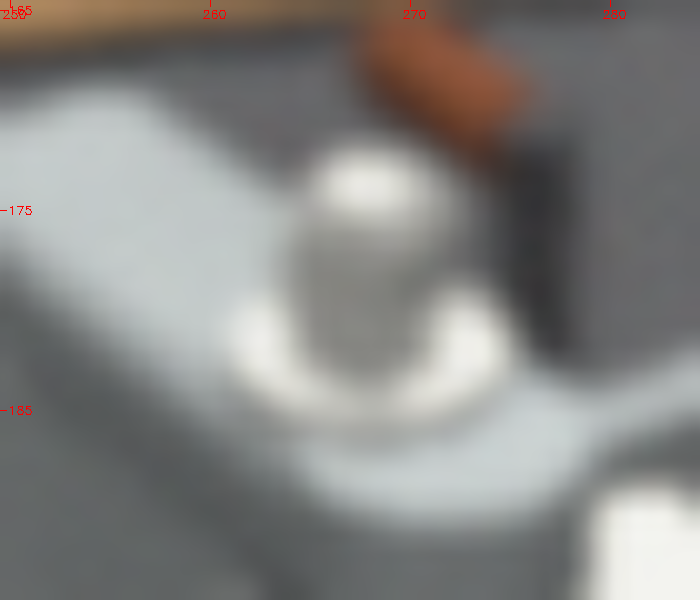

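```bash
cat >> h.py <<'E'
from scipy.spatial.transform import Rotation as R
def st(o=None):
    o=o or ctrl.get_obs()
    M=R.from_rotvec(o['tool_rot']).as_matrix()
    return o,np.array(o['tool_pos']),M
def yawz(M): # heading of jaw axis z
    return np.degrees(np.arctan2(M[1,2],M[0,2]))
def target(pos,jaw_deg):
    a=np.radians(jaw_deg); z=np.array([np.cos(a),np.sin(a),0]); y=np.array([0,0,-1.]); x=np.cross(y,z)
    return np.asarray(pos,float),np.c_[x,y,z]
def move(pos,jaw_deg):
    o,p,M=st(); P,Q=target(pos,jaw_deg)
    d=M.T@(P-p); r=R.from_matrix(M.T@Q).as_rotvec(degrees=True)
    print('shift',np.round(d,4).tolist(),'turn',np.round(r,2).tolist(),'|d|',round(np.linalg.norm(d),3))
def rep():
    o,p,M=st()
    print('t',round(o['t'],2),'pos',np.round(p,4),'jaw',round(yawz(M),2),'tilt',np.round(M[:,1],4),'q',np.round(o['q'],3),'F',np.round(o['contact_force'],1),'T',np.round(o['wrist_torque'],2),'op',round(o['opening'],4))
E
python3 - <<'E'
from h import *
rep(); 
for j in (92,-88): 
    print(j); move([.462,-.29,.2],j)
E
```

```text
t 1.3 pos [0.1399 0.6091 0.2313] jaw 77.06 tilt [-0.e+00 -1.e-04 -1.e+00] q [ 1.226  0.053  1.613 -0.     1.476 -0.119] F [-0.2  0.5 -0.3] T [ 0.02 -0.04  0.01] op 0.0854
92
shift [0.5152, 0.0313, -0.8042] turn [0.0, -14.94, -0.0] |d| 0.956
-88
shift [0.5152, 0.0313, -0.8042] turn [0.0, 165.06, 0.0] |d| 0.956
```

```bash
python3 - <<'E'
import cv2,numpy as np
a=cv2.imread('pics/side0.png').astype(int).sum(2)//3
b=cv2.imread('pics/top0.png').astype(int).sum(2)//3
print(a[170:188,258:278]); print(b[150:168,236:256])
from h import *
S=cal['side']
for psi in range(-45,45,5):
    w=[]
    for z in (.131,.141):
        pts=[proj(S,L(0,0,z)+.009*np.sqrt(2)*np.array([np.cos(np.radians(psi+45+90*k)),np.sin(np.radians(psi+45+90*k)),0])) for k in range(4)]
        w.append(np.round(sorted(q[1] for q in pts),1))
    print(psi,w)
E
```

```text
[[137 119 107 103 104 103 102 103 102  96  80  68  61  66  73  81  84  88
   93  96]
 [167 145 126 111 103 101 102 103 107 110 104  90  76  66  64  70  73  80
   84  87]
 [189 177 157 133 114 106 101 113 134 154 154 143 121  94  73  63  59  63
   65  70]
 [195 191 181 164 142 122 117 139 180 208 212 201 171 137 101  76  59  53
   52  58]
 [196 195 193 187 173 155 146 163 198 224 228 219 194 164 130  97  73  57
   52  55]
 [197 196 196 194 191 181 172 166 179 195 202 198 180 159 136 107  82  62
   52  56]
 [198 196 196 195 193 186 171 155 155 158 165 167 160 144 125 105  83  64
   55  59]
 [198 197 198 198 194 182 159 140 140 141 145 147 140 128 113  99  83  66
   53  59]
 [198 199 197 198 195 181 156 135 132 133 134 130 123 117 115 108  88  65
   56  59]
 [200 199 198 201 202 190 160 137 131 129 128 125 118 128 148 146 117  75
   56  57]
 [199 199 200 208 219 212 174 142 133 132 129 127 130 154 189 196 160 103
   65  57]
 [190 196 200 214 229 227 191 148 133 134 133 131 141 173 215 228 203 140
   82  61]
 [176 187 191 206 228 230 200 159 139 132 132 134 145 181 224 236 224 168
  109 
[... 2671 characters left out ...]

0 [array([263.4, 265.9, 269.5, 272. ]), array([263.5, 265.9, 269.5, 272.1])]
5 [array([263.3, 266.3, 269.1, 272.2]), array([263.3, 266.3, 269.2, 272.2])]
10 [array([263.2, 266.7, 268.7, 272.3]), array([263.2, 266.7, 268.8, 272.3])]
15 [array([263.1, 267.1, 268.3, 272.3]), array([263.1, 267.1, 268.4, 272.4])]
20 [array([263.1, 267.5, 267.9, 272.4]), array([263.1, 267.5, 268. , 272.4])]
25 [array([263.1, 267.5, 267.9, 272.4]), array([263.1, 267.6, 267.9, 272.4])]
30 [array([263.1, 267.1, 268.3, 272.3]), array([263.1, 267.2, 268.3, 272.4])]
35 [array([263.1, 266.7, 268.7, 272.2]), array([263.2, 266.8, 268.7, 272.3])]
40 [array([263.2, 266.3, 269.1, 272.1]), array([263.3, 266.4, 269.1, 272.2])]
```

```bash
python3 - <<'E'
from h import *
move([.40,.30,.25],92);move([.46,.05,.25],92)
E
```

```text
shift [0.3227, -0.0187, -0.243] turn [0.0, -14.94, -0.0] |d| 0.404
shift [0.4371, -0.0187, -0.4732] turn [0.0, -14.94, -0.0] |d| 0.645
```

Call:
arm_command:
  steps:
    - [[0.3227,-0.0187,-0.243],[0,-14.94,0],1]
    - [[0.3227,-0.0187,-0.243],[0,-14.94,0],1]
    - [[0.3227,-0.0187,-0.243],[0,-14.94,0],1]
    - [[0.3227,-0.0187,-0.243],[0,-14.94,0],1]
    - [[0.3227,-0.0187,-0.243],[0,-14.94,0],1]

```text
t: 1.8
tool_pos: [0.3012, 0.417, 0.2432]
tool_rot: [-1.57, -0.028, 0.027]
contact_force: [0.5, -0.3, 0.2]
opening: 0.0855
```

```bash
python3 - <<'E'
from h import *
rep();move([.48,.0,.25],92);move([.462,-.29,.17],92)
E
```

```text
t 1.8 pos [0.3012 0.417  0.2432] jaw 92.04 tilt [ 7.e-04  5.e-04 -1.e+00] q [ 0.801 -0.223  1.853 -0.     1.512 -0.806] F [ 0.5 -0.3  0.2] T [ 0.02 -0.01 -0.01] op 0.0855
shift [0.1639, -0.0069, -0.4231] turn [-0.03, 0.04, 0.04] |d| 0.454
shift [0.1355, 0.0729, -0.7123] turn [-0.03, 0.04, 0.04] |d| 0.729
```

Call:
arm_command:
  steps:
    - [[0.164,-0.007,-0.423],[0,0,0],1]
    - [[0.164,-0.007,-0.423],[0,0,0],1]
    - [[0.164,-0.007,-0.423],[0,0,0],1]
    - [[0.164,-0.007,-0.423],[0,0,0],1]
    - [[0.164,-0.007,-0.423],[0,0,0],1]

```text
t: 2.3
tool_pos: [0.3994, 0.187, 0.2472]
tool_rot: [-1.57, -0.03, 0.027]
contact_force: [0.9, 0.5, -0.2]
opening: 0.0857
```

Call:
arm_command:
  steps:
    - [[0.08,-0.007,-0.25],[0,0,0],1]
    - [[0.08,-0.007,-0.25],[0,0,0],1]
    - [[0.08,-0.007,-0.25],[0,0,0],1]
    - [[0.08,-0.007,-0.25],[0,0,0],1]
    - [[0.08,-0.007,-0.25],[0,0,0],1]

```text
t: 2.8
tool_pos: [0.4838, -0.0485, 0.2542]
tool_rot: [-1.57, -0.03, 0.025]
contact_force: [1.0, -0.6, -0.5]
opening: 0.0851
```

```bash
python3 - <<'E'
from h import *
rep();move([.462,-.29,.17],92)
E
```

```text
t 2.8 pos [ 0.4838 -0.0485  0.2542] jaw 92.03 tilt [ 3.1e-03  8.0e-04 -1.0e+00] q [-0.254 -0.304  1.9    0.002  1.543 -1.86 ] F [ 1.  -0.6 -0.5] T [ 0.05 -0.03 -0.01] op 0.0851
shift [-0.0306, 0.0839, -0.2406] turn [-0.04, 0.03, 0.18] |d| 0.257
```

Call:
arm_command:
  steps:
    - [[-0.0306,0.0839,-0.2406],[0,0,0.18],1]
    - [[-0.0306,0.0839,-0.2406],[0,0,0.18],1]
    - [[-0.0306,0.0839,-0.2406],[0,0,0.18],1]
    - [[-0.0306,0.0839,-0.2406],[0,0,0.18],1]
    - [[-0.0306,0.0839,-0.2406],[0,0,0.18],1]

```text
t: 3.3
tool_pos: [0.4622, -0.284, 0.1725]
tool_rot: [-1.57, -0.028, 0.027]
contact_force: [1.0, -0.0, -0.6]
opening: 0.0851
```

```bash
python3 - <<'E'
from h import *
rep();move([.462,-.29,.13],92)
p=shot('top','top1.png');q=shot('side','side1.png')
crop(p['img'],165,245,300,400,7,'t1r.png');crop(q['img'],200,310,200,310,5,'s1r.png')
print(proj(p,ctrl.get_obs()['tool_pos']),proj(q,ctrl.get_obs()['tool_pos']))
E
```

```text
t 3.3 pos [ 0.4622 -0.284   0.1725] jaw 92.01 tilt [ 8.e-04  3.e-04 -1.e+00] q [-6.890e-01 -1.020e-01  1.864e+00  1.000e-03  1.378e+00 -2.295e+00] F [ 1.  -0.  -0.6] T [-0.02 -0.06  0.02] op 0.0851
shift [-0.0005, 0.0425, -0.006] turn [-0.01, 0.01, 0.05] |d| 0.043
[208.46286774 354.702842  ] [240.89607287 254.93031909]
```

View pics/t1r.png

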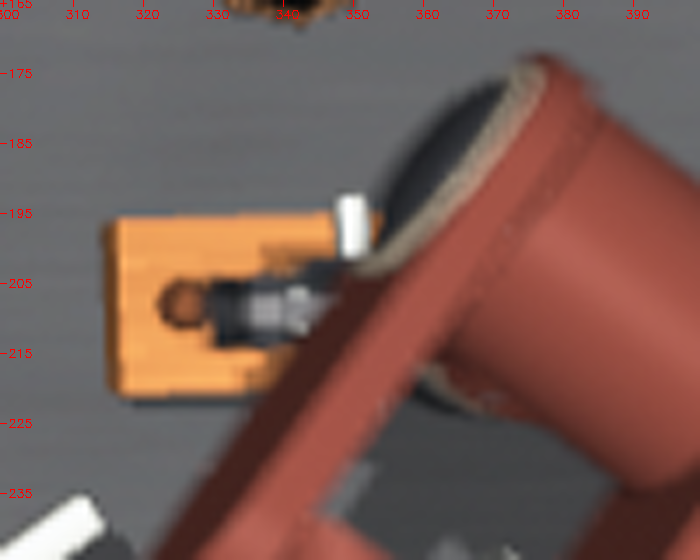

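View pics/s1r.png

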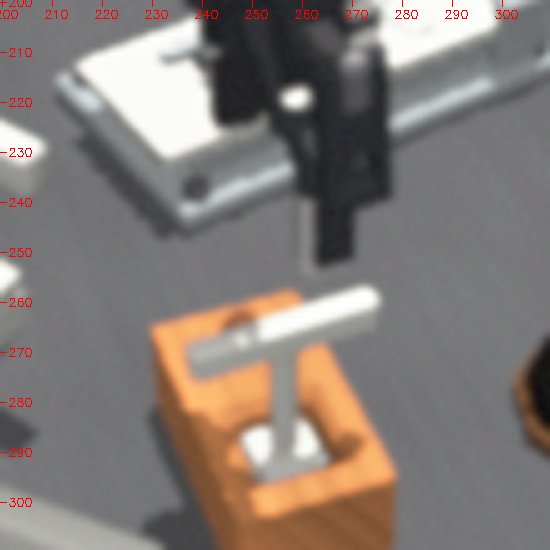

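Call:
arm_command:
  steps:
    - [[-0.0005,0.02,-0.006],[0,0,0],1]
    - [[-0.0005,0.0425,-0.006],[0,0,0],1]
    - [[-0.0005,0.0855,-0.006],[0,0,0],1]
    - [[-0.0005,0.0855,-0.006],[0,0,0],1]
    - [[-0.0005,0.0855,-0.006],[0,0,0],1]

```text
t: 3.9
tool_pos: [0.4596, -0.2909, 0.0844]
tool_rot: [-1.567, -0.019, 0.028]
contact_force: [0.2, 0.1, 0.4]
opening: 0.0851
```

```bash
python3 - <<'E'
from h import *
rep();move([.462,-.29,.087],92.2)
E
```

```text
t 3.9 pos [ 0.4596 -0.2909  0.0844] jaw 91.72 tilt [-0.0052  0.0032 -1.    ] q [-7.010e-01  3.000e-03  1.921e+00 -1.000e-03  1.224e+00 -2.301e+00] F [0.2 0.1 0.4] T [ 0.03 -0.02 -0.04] op 0.0851
shift [0.0025, -0.0026, 0.0008] turn [-0.2, -0.48, -0.29] |d| 0.004
```

Call:
arm_command:
  steps:
    - [[0.0025,-0.0026,0.0008],[-0.2,-0.5,-0.3],1]
    - [[0.0025,-0.0026,0.0008],[-0.2,-0.5,-0.3],1]
    - [[0.0025,-0.0026,0.0008],[-0.2,-0.5,-0.3],0]
    - [[0.0025,-0.0026,0.0008],[-0.2,-0.5,-0.3],0]
    - [[0.0025,-0.0026,0.0008],[-0.2,-0.5,-0.3],0]
  force: 70

```text
t: 4.4
tool_pos: [0.4622, -0.2901, 0.0875]
tool_rot: [-1.571, -0.031, 0.03]
contact_force: [-0.3, 0.1, 0.7]
opening: 0.0439
```

```bash
python3 - <<'E'
from h import *
rep();move([.462,-.29,.087],92.2)
E
```

```text
t 4.4 pos [ 0.4622 -0.2901  0.0875] jaw 92.22 tilt [ 8.e-04 -5.e-04 -1.e+00] q [-6.970e-01 -1.000e-03  1.919e+00  0.000e+00  1.223e+00 -2.307e+00] F [-0.3  0.1  0.7] T [ 0.01 -0.01 -0.03] op 0.0439
shift [-0.0002, 0.0005, 0.0001] turn [0.03, 0.02, 0.04] |d| 0.001
```

Call:
arm_command:
  steps:
    - [[0,0,0],[0,0,0],0]
    - [[0,0,0],[0,0,0],0]
    - [[0,0,0],[0,0,0],0]
    - [[0,0,0],[0,0,0],0]
    - [[0,0,0],[0,0,0],0]

```text
t: 4.9
tool_pos: [0.4623, -0.2901, 0.0876]
tool_rot: [-1.571, -0.031, 0.03]
contact_force: [-0.6, 1.5, 1.4]
opening: 0.0107
```

```bash
python3 - <<'E'
from h import *
rep();move([.462,-.29,.187],92.2)
E
```

```text
t 4.9 pos [ 0.4623 -0.2901  0.0876] jaw 92.22 tilt [ 8.e-04 -3.e-04 -1.e+00] q [-6.970e-01 -1.000e-03  1.919e+00  0.000e+00  1.223e+00 -2.306e+00] F [-0.6  1.5  1.4] T [ 0.24  0.03 -0.  ] op 0.0107
shift [-0.0002, -0.0994, 0.0] turn [0.02, 0.02, 0.04] |d| 0.099
```

Call:
arm_command:
  steps:
    - [[0,0,0],[0,0,0],0]
    - [[0,-0.02,0],[0,0,0],0]
    - [[0,-0.05,0],[0,0,0],0]
    - [[0,-0.09,0],[0,0,0],0]
    - [[0,-0.13,0],[0,0,0],0]

```text
t: 5.4
tool_pos: [0.4612, -0.2895, 0.217]
tool_rot: [-1.569, -0.029, 0.032]
contact_force: [1.3, -0.7, -2.2]
opening: 0.0106
```

```bash
python3 - <<'E'
from h import *
rep();move([.5,-.2,.26],110);move([.6005,-.0098,.26],158)
E
```

```text
t 5.4 pos [ 0.4612 -0.2895  0.217 ] jaw 92.21 tilt [-0.0019  0.0014 -1.    ] q [-0.697 -0.129  1.814 -0.     1.459 -2.307] F [ 1.3 -0.7 -2.2] T [ 0.05 -0.05  0.01] op 0.0106
shift [0.0422, -0.0429, 0.088] turn [-0.1, -17.79, -0.09] |d| 0.107
shift [0.1499, -0.0429, 0.2742] turn [-0.14, -65.79, -0.05] |d| 0.315
```

Call:
arm_command:
  steps:
    - [[0.03,-0.043,0.04],[0,-8,0],0]
    - [[0.06,-0.043,0.09],[0,-16,0],0]
    - [[0.09,-0.043,0.14],[0,-24,0],0]
    - [[0.12,-0.043,0.19],[0,-32,0],0]
    - [[0.14,-0.043,0.23],[0,-40,0],0]

```text
t: 5.9
tool_pos: [0.5784, -0.0812, 0.2589]
tool_rot: [-1.49, -0.578, 0.582]
contact_force: [0.1, -0.6, -2.8]
opening: 0.0106
```

```bash
python3 - <<'E'
from h import *
rep();move([.6005,-.0098,.245],158)
E
```

```text
t 5.9 pos [ 0.5784 -0.0812  0.2589] jaw 132.52 tilt [-0.0029  0.0011 -1.    ] q [-0.267 -0.057  1.677  0.     1.525 -2.58 ] F [ 0.1 -0.6 -2.8] T [ 0.03 -0.07  0.03] op 0.0106
shift [0.0645, 0.0139, 0.0377] turn [-0.17, -25.48, -0.04] |d| 0.076
```

Call:
arm_command:
  steps:
    - [[0.03,0.0,0.02],[0,-8,0],0]
    - [[0.0645,0.005,0.0377],[-0.1,-17,0],0]
    - [[0.0645,0.0139,0.0377],[-0.17,-25.48,0],0]
    - [[0.0645,0.0139,0.0377],[-0.17,-25.48,0],0]
    - [[0.0645,0.0139,0.0377],[-0.17,-25.48,0],0]

```text
t: 6.4
tool_pos: [0.5999, -0.0101, 0.2438]
tool_rot: [-1.367, -0.917, 0.921]
contact_force: [0.7, -0.3, -3.0]
opening: 0.0108
```

```bash
python3 - <<'E'
from h import *
rep();move([.6005,-.0098,.234],158)
p=shot('top','top2.png');q=shot('side','side2.png')
crop(p['img'],130,200,210,300,8,'t2r.png');crop(q['img'],130,220,220,310,6.5,'s2r.png')
x=ctrl.get_obs()['tool_pos']; x[2]-=.0726
print(proj(p,x),proj(q,x),proj(q,L(0,0,.149)))
E
```

```text
t 6.4 pos [ 0.5999 -0.0101  0.2438] jaw 157.81 tilt [-2.7e-03 -8.0e-04 -1.0e+00] q [-1.400e-01 -1.200e-02  1.657e+00 -1.000e-03  1.498e+00 -2.895e+00] F [ 0.7 -0.3 -3. ] T [-0.03  0.05  0.01] op 0.0108
shift [0.0006, 0.0098, -0.0005] turn [-0.13, -0.19, -0.1] |d| 0.01
[156.67508029 245.45685611] [165.30467454 267.94713247] [172.78486199 267.77754215]
```

View pics/t2r.png

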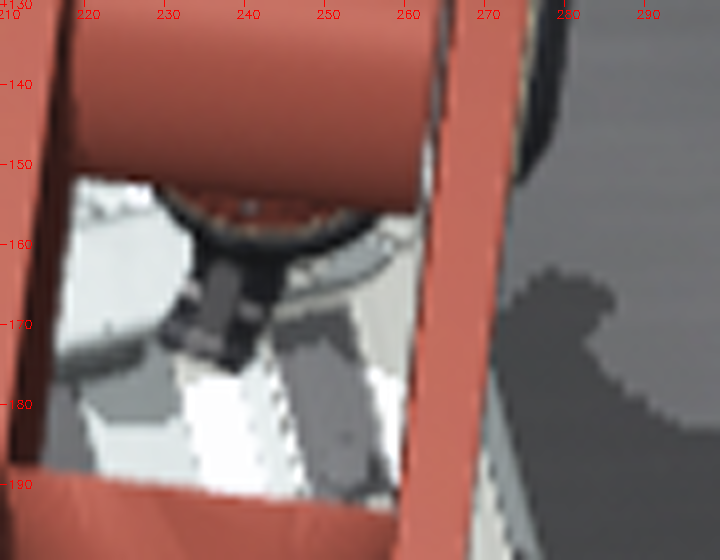

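View pics/s2r.png

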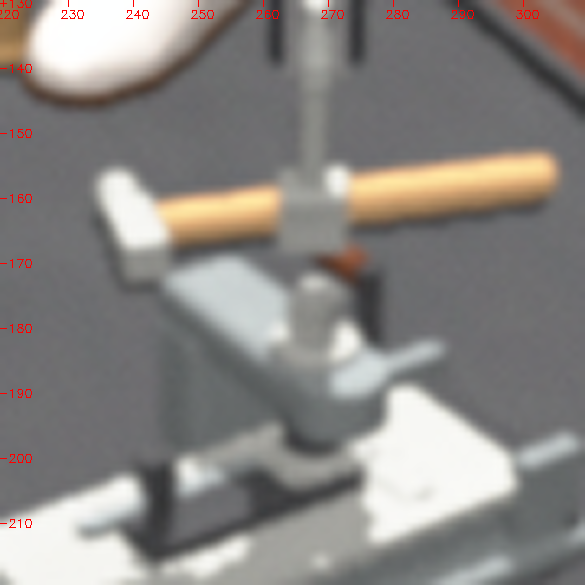

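Call:
arm_command:
  steps:
    - [[0.0006,0.009,-0.0005],[-0.13,-0.19,-0.1],0]
    - [[0.0006,0.0188,-0.0005],[-0.13,-0.19,-0.1],0]
    - [[0.0006,0.0225,-0.0005],[-0.13,-0.19,-0.1],0]
    - [[0.0006,0.0265,-0.0005],[-0.13,-0.19,-0.1],0]
    - [[0.0006,0.0295,-0.0005],[-0.13,-0.19,-0.1],0]

```text
t: 7.0
tool_pos: [0.6009, -0.0104, 0.2149]
tool_rot: [-1.368, -0.923, 0.921]
contact_force: [-0.8, 0.4, -1.6]
opening: 0.0111
```

```bash
python3 - <<'E'
from h import *
rep();move([.6005,-.0098,.205],158)
E
```

```text
t 7.0 pos [ 0.6009 -0.0104  0.2149] jaw 157.98 tilt [ 0.0017  0.     -1.    ] q [-0.141  0.006  1.688  0.     1.446 -2.899] F [-0.8  0.4 -1.6] T [ 0.09  0.03 -0.02] op 0.0111
shift [0.0004, 0.0099, 0.0006] turn [0.09, -0.02, 0.04] |d| 0.01
```

Call:
arm_command:
  steps:
    - [[0.0,0.002,0.0],[0.09,0,0],0]
    - [[0.0,0.004,0.0],[0.09,0,0],0]
    - [[0.0,0.005,0.0],[0.09,0,0],0]
    - [[0.0,0.006,0.0],[0.09,0,0],0]
    - [[0.0,0.007,0.0],[0.09,0,0],0]

```text
t: 7.5
tool_pos: [0.6023, -0.0099, 0.2107]
tool_rot: [-1.368, -0.926, 0.918]
contact_force: [0.3, 4.0, 9.4]
opening: 0.0103
```

```bash
python3 - <<'E'
from h import *
rep()
E
```

```text
t 7.5 pos [ 0.6023 -0.0099  0.2107] jaw 157.99 tilt [ 0.0048  0.0015 -1.    ] q [-1.410e-01  1.000e-02  1.691e+00  2.000e-03  1.436e+00 -2.899e+00] F [0.3 4.  9.4] T [ 0.79  0.01 -0.01] op 0.0103
```

```bash
python3 - <<'E'
from h import *
move([.6015,-.0083,.208],158);move([.6015,-.0083,.208],152);move([.6015,-.0083,.208],164)
E
```

```text
shift [0.0012, 0.0027, 0.0014] turn [0.22, -0.01, 0.18] |d| 0.003
shift [0.0012, 0.0027, 0.0014] turn [0.21, 5.99, 0.19] |d| 0.003
shift [0.0012, 0.0027, 0.0014] turn [0.23, -6.01, 0.17] |d| 0.003
```

Call:
arm_command:
  steps:
    - [[0.0012,0.0,0.0014],[0.22,0,0.18],0]
    - [[0.0012,0.002,0.0014],[0.22,0,0.18],0]
    - [[0.0012,0.003,0.0014],[0.22,3,0.18],0]
    - [[0.0012,0.003,0.0014],[0.22,6,0.18],0]
    - [[0.0012,0.003,0.0014],[0.22,8,0.18],0]

```text
t: 8.0
tool_pos: [0.6024, -0.0086, 0.2094]
tool_rot: [-1.415, -0.816, 0.813]
contact_force: [0.4, 0.7, 6.5]
opening: 0.0105
```

```bash
python3 - <<'E'
from h import *
rep()
E
```

```text
t 8.0 pos [ 0.6024 -0.0086  0.2094] jaw 149.9 tilt [ 2.7e-03 -6.0e-04 -1.0e+00] q [-0.138  0.012  1.691 -0.     1.436 -2.754] F [0.4 0.7 6.5] T [ 0.2  -0.14  0.03] op 0.0105
```

Call:
arm_command:
  steps:
    - [[0,0.001,0],[0,-5,0],0]
    - [[0,0.002,0],[0,-10,0],0]
    - [[0,0.003,0],[0,-14,0],0]
    - [[0,0.003,0],[0,-18,0],0]
    - [[0,0.003,0],[0,-20,0],0]

```text
t: 8.5
tool_pos: [0.6032, -0.0086, 0.2095]
tool_rot: [-1.291, -1.083, 1.077]
contact_force: [-2.3, 2.0, 10.9]
opening: 0.0105
```

```bash
python3 - <<'E'
from h import *
rep()
E
```

```text
t 8.5 pos [ 0.6032 -0.0086  0.2095] jaw 170.0 tilt [ 5.5e-03 -9.0e-04 -1.0e+00] q [-0.138  0.012  1.691 -0.     1.433 -3.105] F [-2.3  2.  10.9] T [ 0.47  0.59 -0.06] op 0.0105
```

```bash
python3 - <<'E'
from h import *
q=shot('side','side3.png')
crop(q['img'],120,210,225,310,6.5,'s3r.png')
x=ctrl.get_obs()['tool_pos']; print(proj(q,x-[0,0,.0726]),proj(q,x+[0,0,.0174]))
for j in(164,158,152,146,140): move([.6012,-.0072,.2065],j)
E
```

```text
[176.25793083 268.48866349] [146.23590777 268.89917604]
shift [0.0011, 0.0031, 0.0022] turn [0.32, 6.04, 0.01] |d| 0.004
shift [0.0011, 0.0031, 0.0022] turn [0.32, 12.04, 0.03] |d| 0.004
shift [0.0011, 0.0031, 0.0022] turn [0.32, 18.04, 0.05] |d| 0.004
shift [0.0011, 0.0031, 0.0022] turn [0.32, 24.04, 0.06] |d| 0.004
shift [0.0011, 0.0031, 0.0022] turn [0.31, 30.04, 0.08] |d| 0.004
```

View pics/s3r.png

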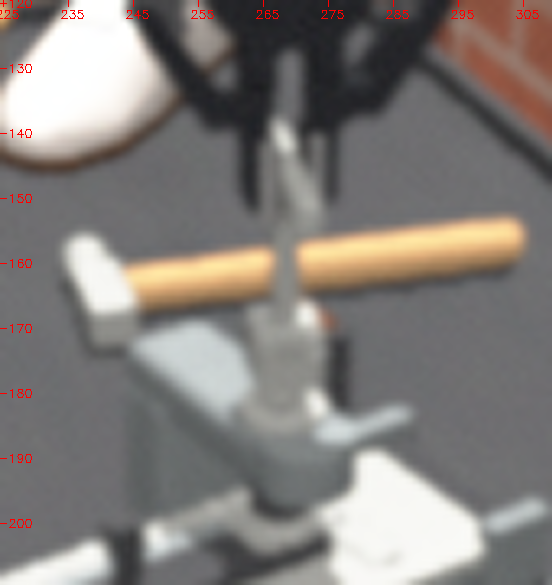

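Call:
arm_command:
  steps:
    - [[0.0011,0.0,0.0022],[0.32,6,0],0]
    - [[0.0011,0.0025,0.0022],[0.32,12,0],0]
    - [[0.0011,0.0031,0.0022],[0.32,17,0],0]
    - [[0.0011,0.0031,0.0022],[0.32,22,0],0]
    - [[0.0011,0.0031,0.0022],[0.32,27,0],0]

```text
t: 9.05
tool_pos: [0.6013, -0.0076, 0.2051]
tool_rot: [-1.448, -0.72, 0.719]
contact_force: [4.5, -0.5, -2.7]
opening: 0.0107
```

```bash
python3 - <<'E'
from h import *
rep()
for j in(142,136,130,122): move([.6012,-.0072,.2065],j)
E
```

```text
t 9.05 pos [ 0.6013 -0.0076  0.2051] jaw 142.84 tilt [ 5.e-04  2.e-04 -1.e+00] q [-0.136  0.014  1.697  0.     1.431 -2.63 ] F [ 4.5 -0.5 -2.7] T [ 0.01 -0.83  0.03] op 0.0107
shift [0.0003, -0.0014, 0.0003] turn [0.02, 0.84, 0.03] |d| 0.001
shift [0.0003, -0.0014, 0.0003] turn [0.02, 6.84, 0.03] |d| 0.001
shift [0.0003, -0.0014, 0.0003] turn [0.01, 12.84, 0.03] |d| 0.001
shift [0.0003, -0.0014, 0.0003] turn [0.01, 20.84, 0.03] |d| 0.001
```

```bash
python3 - <<'E'
from h import *
move([.602,-.0076,.201],142.8)
E
```

```text
shift [0.0004, 0.0041, -0.0005] turn [0.02, 0.04, 0.03] |d| 0.004
```

Call:
arm_command:
  steps:
    - [[0.0004,0.001,-0.0005],[0,0,0],0]
    - [[0.0004,0.002,-0.0005],[0,0,0],0]
    - [[0.0004,0.003,-0.0005],[0,0,0],0]
    - [[0.0004,0.0041,-0.0005],[0,0,0],0]
    - [[0.0004,0.0041,-0.0005],[0,0,0],0]

```text
t: 9.55
tool_pos: [0.6022, -0.0079, 0.2024]
tool_rot: [-1.449, -0.721, 0.719]
contact_force: [-0.7, -1.9, 4.3]
opening: 0.0107
```

```bash
python3 - <<'E'
from h import *
rep()
E
```

```text
t 9.55 pos [ 0.6022 -0.0079  0.2024] jaw 142.88 tilt [ 1.4e-03 -7.0e-04 -1.0e+00] q [-1.360e-01  1.800e-02  1.698e+00 -1.000e-03  1.425e+00 -2.630e+00] F [-0.7 -1.9  4.3] T [-0.21  0.2   0.04] op 0.0107
```

Call:
arm_command:
  steps:
    - [[0,-0.0008,0],[0,8.5,0],0]
    - [[0,-0.0006,0],[0,17,0],0]
    - [[0,-0.0004,0],[0,25.5,0],0]
    - [[0,-0.0002,0],[0,34,0],0]
    - [[0,0,0],[0,42.5,0],0]

```text
t: 10.05
tool_pos: [0.602, -0.0081, 0.2019]
tool_rot: [-1.568, -0.139, 0.138]
contact_force: [0.7, -1.2, -1.5]
opening: 0.0107
```

```bash
python3 - <<'E'
from h import *
rep(); move([.602,-.0078,.2020],58)
E
```

```text
t 10.05 pos [ 0.602  -0.0081  0.2019] jaw 100.09 tilt [ 9.0e-04 -1.2e-03 -1.0e+00] q [-1.370e-01  1.800e-02  1.698e+00 -1.000e-03  1.424e+00 -1.883e+00] F [ 0.7 -1.2 -1.5] T [-0.25 -0.28  0.16] op 0.0107
shift [0.0, -0.0001, 0.0003] turn [0.06, 42.09, 0.07] |d| 0.0
```

Call:
arm_command:
  steps:
    - [[0,0,0.0003],[0.05,8.5,0.05],0]
    - [[0,0.0002,0.0003],[0.05,17,0.05],0]
    - [[0,0.0004,0.0003],[0.05,25.5,0.05],0]
    - [[0,0.0006,0.0003],[0.05,34,0.05],0]
    - [[0,0.0008,0.0003],[0.05,42.5,0.05],0]

```text
t: 10.55
tool_pos: [0.6019, -0.0081, 0.2009]
tool_rot: [-1.525, 0.447, -0.447]
contact_force: [-0.4, -1.8, 0.0]
opening: 0.0106
```

```bash
python3 - <<'E'
from h import *
rep(); move([.602,-.0078,.2003],15)
E
```

```text
t 10.55 pos [ 0.6019 -0.0081  0.2009] jaw 57.3 tilt [-1.0e-04 -1.1e-03 -1.0e+00] q [-1.370e-01  1.900e-02  1.699e+00 -1.000e-03  1.424e+00 -1.137e+00] F [-0.4 -1.8  0. ] T [-0.33 -0.2   0.18] op 0.0106
shift [-0.0001, 0.0006, 0.0004] turn [0.04, 42.3, 0.05] |d| 0.001
```

Call:
arm_command:
  steps:
    - [[0,0,0.0004],[0.05,8.5,0.05],0]
    - [[0,0.0,0.0004],[0.05,17,0.05],0]
    - [[0,0.0002,0.0004],[0.05,25.5,0.05],0]
    - [[0,0.0004,0.0004],[0.05,34,0.05],0]
    - [[0,0.0006,0.0004],[0.05,42.5,0.05],0]

```text
t: 11.05
tool_pos: [0.6017, -0.008, 0.1999]
tool_rot: [-1.319, 1.021, -1.02]
contact_force: [1.1, -1.4, -0.7]
opening: 0.0107
```

```bash
python3 - <<'E'
from h import *
rep(); move([.602,-.0078,.1995],-27)
E
```

```text
t 11.05 pos [ 0.6017 -0.008   0.1999] jaw 14.51 tilt [-8.e-04 -5.e-04 -1.e+00] q [-1.370e-01  2.000e-02  1.700e+00 -1.000e-03  1.423e+00 -3.900e-01] F [ 1.1 -1.4 -0.7] T [-0.22 -0.05  0.18] op 0.0107
shift [-0.0002, 0.0004, 0.0003] turn [0.05, 41.51, 0.03] |d| 0.001
```

Call:
arm_command:
  steps:
    - [[0,0,0.0003],[0.05,8.5,0],0]
    - [[0,0.0,0.0003],[0.05,17,0],0]
    - [[0,0.0002,0.0003],[0.05,25.5,0],0]
    - [[0,0.0004,0.0003],[0.05,34,0],0]
    - [[0,0.0006,0.0003],[0.05,42.5,0],0]

```text
t: 11.55
tool_pos: [0.6017, -0.0079, 0.199]
tool_rot: [-0.935, 1.563, -1.563]
contact_force: [0.7, -0.1, -0.1]
opening: 0.0109
```

```bash
python3 - <<'E'
from h import *
rep(); move([.602,-.0078,.197],-28)
E
```

```text
t 11.55 pos [ 0.6017 -0.0079  0.199 ] jaw -28.27 tilt [-1.e-03 -6.e-04 -1.e+00] q [-1.360e-01  2.000e-02  1.701e+00 -1.000e-03  1.422e+00  3.570e-01] F [ 0.7 -0.1 -0.1] T [-0.01 -0.1   0.14] op 0.0109
shift [-0.0002, 0.002, 0.0003] turn [0.04, -0.27, 0.06] |d| 0.002
```

Press lightly to read the seated height.

Call:
arm_command:
  steps:
    - [[0,0.0003,0],[0,0,0],0]
    - [[0,0.0006,0],[0,0,0],0]
    - [[0,0.001,0],[0,0,0],0]
    - [[0,0.0015,0],[0,0,0],0]
    - [[0,0.0015,0],[0,0,0],0]

```text
t: 12.05
tool_pos: [0.602, -0.0079, 0.1988]
tool_rot: [-0.935, 1.561, -1.562]
contact_force: [-0.5, 0.4, 6.1]
opening: 0.0105
```

```bash
python3 - <<'E'
from h import *
rep()
E
```

```text
t 12.05 pos [ 0.602  -0.0079  0.1988] jaw -28.18 tilt [-0.e+00 -8.e-04 -1.e+00] q [-1.360e-01  2.100e-02  1.701e+00 -1.000e-03  1.420e+00  3.560e-01] F [-0.5  0.4  6.1] T [-0.06  0.31  0.02] op 0.0105
```

Call:
arm_command:
  steps:
    - [[0,-0.0008,0],[0,8,0],0]
    - [[0,-0.0008,0],[0,14,0],0]
    - [[0,-0.0008,0],[0,18,0],0]
    - [[0,-0.0008,0],[0,18,0],0]
    - [[0,-0.0008,0],[0,18,0],0]

```text
t: 12.55
tool_pos: [0.6015, -0.0078, 0.1986]
tool_rot: [-0.716, 1.773, -1.772]
contact_force: [0.0, -0.1, -3.3]
opening: 0.0107
```

```bash
python3 - <<'E'
from h import *
rep()
E
```

```text
t 12.55 pos [ 0.6015 -0.0078  0.1986] jaw -46.06 tilt [-1.3e-03 -4.0e-04 -1.0e+00] q [-1.360e-01  2.100e-02  1.701e+00 -1.000e-03  1.421e+00  6.680e-01] F [ 0.  -0.1 -3.3] T [-0.05 -0.21  0.02] op 0.0107
```

Call:
arm_command:
  steps:
    - [[0,0.0005,0],[0,-4,0],0]
    - [[0,0.001,0],[0,-6,0],0]
    - [[0,0.0015,0],[0,-6,0],0]
    - [[0,0.002,0],[0,-6,0],0]
    - [[0,0.002,0],[0,-6,0],0]

```text
t: 13.05
tool_pos: [0.602, -0.0079, 0.1983]
tool_rot: [-0.793, 1.702, -1.703]
contact_force: [-1.5, -0.0, 5.5]
opening: 0.011
```

```bash
python3 - <<'E'
from h import *
rep(); move([.602,-.0078,.245],-42)
E
```

```text
t 13.05 pos [ 0.602  -0.0079  0.1983] jaw -40.04 tilt [ 1.e-04 -6.e-04 -1.e+00] q [-1.360e-01  2.100e-02  1.701e+00 -1.000e-03  1.419e+00  5.630e-01] F [-1.5 -0.   5.5] T [ 0.05  0.29 -0.04] op 0.011
shift [-0.0, -0.0467, -0.0] turn [-0.03, 1.96, 0.02] |d| 0.047
```

Call:
arm_command:
  steps:
    - [[0,-0.004,0],[0,0,0],0]
    - [[0,-0.01,0],[0,0,0],0]
    - [[0,-0.018,0],[0,0,0],0]
    - [[0,-0.03,0],[0,0,0],0]
    - [[0,-0.055,0],[0,0,0],0]

```text
t: 13.55
tool_pos: [0.6007, -0.0077, 0.2517]
tool_rot: [-0.798, 1.706, -1.702]
contact_force: [-0.3, 0.0, -2.3]
opening: 0.0105
```

```bash
python3 - <<'E'
from h import *
rep(); move([.53,-.15,.25],2)
E
```

```text
t 13.55 pos [ 0.6007 -0.0077  0.2517] jaw -40.04 tilt [-4.7e-03  1.0e-04 -1.0e+00] q [-1.360e-01 -1.300e-02  1.645e+00 -1.000e-03  1.514e+00  5.630e-01] F [-0.3  0.  -2.3] T [ 0.07  0.02 -0.02] op 0.0105
shift [0.1544, 0.002, 0.0375] turn [0.26, -42.04, 0.09] |d| 0.159
```

```bash
python3 - <<'E'
from h import *
move([.4625,-.29,.22],-88)
E
```

```text
shift [0.3049, 0.0323, 0.076] turn [0.13, 47.96, 0.25] |d| 0.316
```

Call:
arm_command:
  steps:
    - [[0.04,0.0,0.01],[0,8,0],0]
    - [[0.09,0.0,0.022],[0,16,0],0]
    - [[0.14,0.0,0.035],[0,24,0],0]
    - [[0.18,0.01,0.045],[0,32,0],0]
    - [[0.22,0.02,0.055],[0,40,0],0]

```text
t: 14.05
tool_pos: [0.5005, -0.2134, 0.2335]
tool_rot: [-0.183, 2.134, -2.136]
contact_force: [0.5, -0.5, -2.8]
opening: 0.0104
```

```bash
python3 - <<'E'
from h import *
rep();move([.4625,-.29,.20],-88)
E
```

```text
t 14.05 pos [ 0.5005 -0.2134  0.2335] jaw -80.39 tilt [-0.0027 -0.0013 -1.    ] q [-0.538 -0.141  1.797 -0.003  1.487  0.865] F [ 0.5 -0.5 -2.8] T [-0.01 -0.02  0.02] op 0.0104
shift [0.0502, 0.0337, 0.0692] turn [-0.06, 7.61, 0.16] |d| 0.092
```

Call:
arm_command:
  steps:
    - [[0.03,0.0,0.035],[0,4,0.16],0]
    - [[0.0502,0.005,0.0692],[0,7.61,0.16],0]
    - [[0.0502,0.0337,0.0692],[0,7.61,0.16],0]
    - [[0.0502,0.0337,0.0692],[0,7.61,0.16],0]
    - [[0.0502,0.0337,0.0692],[0,7.61,0.16],0]

```text
t: 14.55
tool_pos: [0.4622, -0.2895, 0.1999]
tool_rot: [-0.04, 2.204, -2.204]
contact_force: [-0.2, -0.2, -1.8]
opening: 0.0105
```

```bash
python3 - <<'E'
from h import *
rep();move([.4625,-.29,.10],-88);move([.4625,-.29,.0885],-88)
p=shot('top','top4.png');q=shot('side','side4.png')
crop(q['img'],200,310,200,310,5,'s4r.png');crop(p['img'],120,220,190,400,3.8,'t4r.png')
E
```

```text
t 14.55 pos [ 0.4622 -0.2895  0.1999] jaw -87.98 tilt [-9.e-04  1.e-04 -1.e+00] q [-0.696 -0.116  1.83  -0.     1.428  0.84 ] F [-0.2 -0.2 -1.8] T [ 0.02 -0.05  0.01] op 0.0105
shift [-0.0003, 0.0999, 0.0005] turn [0.01, 0.02, 0.05] |d| 0.1
shift [-0.0003, 0.1114, 0.0005] turn [0.01, 0.02, 0.05] |d| 0.111
```

View pics/s4r.png

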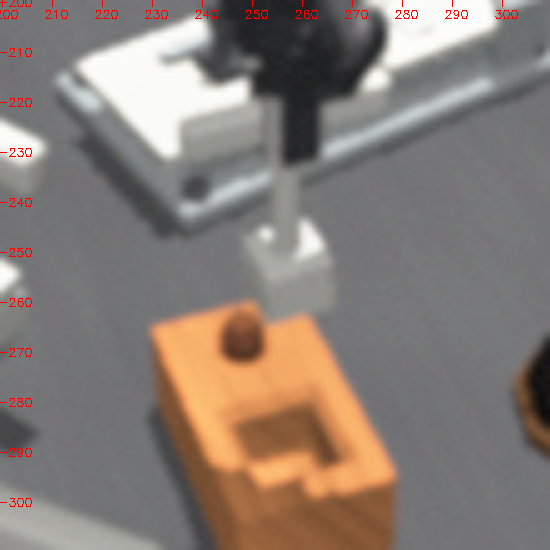

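View pics/t4r.png

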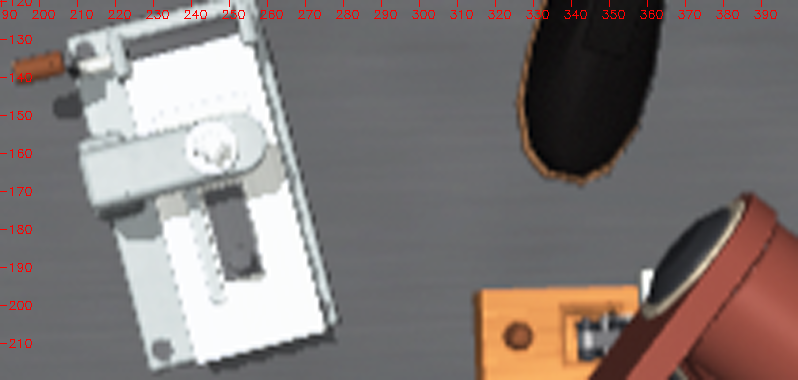

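Call:
arm_command:
  steps:
    - [[0,0.04,0.0005],[0,0,0],0]
    - [[0,0.075,0.0005],[0,0,0],0]
    - [[0,0.095,0.0005],[0,0,0],0]
    - [[0,0.105,0.0005],[0,0,0],0]
    - [[0,0.111,0.0005],[0,0,0],0]

```text
t: 15.15
tool_pos: [0.4643, -0.2903, 0.091]
tool_rot: [-0.039, 2.198, -2.205]
contact_force: [0.0, 0.3, -2.2]
opening: 0.0106
```

```bash
python3 - <<'E'
from h import *
rep();move([.4625,-.29,.087],-88)
E
```

```text
t 15.15 pos [ 0.4643 -0.2903  0.091 ] jaw -87.85 tilt [ 0.0024 -0.0028 -1.    ] q [-6.940e-01 -3.000e-03  1.915e+00 -1.000e-03  1.227e+00  8.390e-01] F [ 0.   0.3 -2.2] T [ 0.06 -0.05 -0.01] op 0.0106
shift [0.0018, 0.004, -0.0004] turn [-0.17, 0.15, -0.13] |d| 0.004
```

Call:
arm_command:
  steps:
    - [[0.0018,0.002,0],[-0.17,0,-0.13],0]
    - [[0.0018,0.003,0],[-0.17,0,-0.13],0]
    - [[0.0018,0.004,0],[-0.17,0,-0.13],0]
    - [[0.0018,0.004,0],[-0.17,0,-0.13],0]
    - [[0.0018,0.004,0],[-0.17,0,-0.13],0]

```text
t: 15.65
tool_pos: [0.4628, -0.2907, 0.0876]
tool_rot: [-0.04, 2.201, -2.203]
contact_force: [0.1, -0.7, -0.9]
opening: 0.0107
```

```bash
python3 - <<'E'
from h import *
rep()
E
```

```text
t 15.65 pos [ 0.4628 -0.2907  0.0876] jaw -87.85 tilt [ 8.e-04 -7.e-04 -1.e+00] q [-0.697  0.     1.917  0.     1.223  0.836] F [ 0.1 -0.7 -0.9] T [-0.01 -0.04 -0.  ] op 0.0107
```

Call:
arm_command:
  steps:
    - [[0,0,0],[0,0,0],0.5]
    - [[0,0,0],[0,0,0],1]
    - [[0,0,0],[0,0,0],1]
    - [[0,0,0],[0,0,0],1]
    - [[0,0,0],[0,0,0],1]

```text
t: 16.15
tool_pos: [0.4629, -0.2908, 0.0878]
tool_rot: [-0.04, 2.201, -2.203]
contact_force: [0.6, -0.2, -0.3]
opening: 0.0817
```

```bash
python3 - <<'E'
from h import *
rep()
E
```

```text
t 16.15 pos [ 0.4629 -0.2908  0.0878] jaw -87.85 tilt [ 1.1e-03 -9.0e-04 -1.0e+00] q [-0.697  0.     1.917  0.     1.223  0.836] F [ 0.6 -0.2 -0.3] T [ 0.02  0.01 -0.01] op 0.0817
```

Call:
arm_command:
  steps:
    - [[0,-0.02,0],[0,0,0],1]
    - [[0,-0.05,0],[0,0,0],1]
    - [[0,-0.09,0],[0,0,0],1]
    - [[0,-0.12,0],[0,0,0],1]
    - [[0,-0.13,0],[0,0,0],1]

```text
t: 16.65
tool_pos: [0.4643, -0.2919, 0.2223]
tool_rot: [-0.034, 2.193, -2.205]
contact_force: [0.6, 0.5, -0.4]
opening: 0.085
```

```bash
python3 - <<'E'
from h import *
rep()
print(atz(cal['top'],(183.9,252.5),.092),L(-.081,0,.092),proj(cal['top'],L(-.081,0,.092)))
q=shot('side','side5.png');p=shot('top','top5.png')
crop(q['img'],190,230,225,270,13,'s5k.png')
c=np.clip((p['img'].astype(float)-60)*3,0,255).astype('uint8')
crop(c,160,205,235,275,13,'t5k.png')
crop(q['img'],230,310,215,295,7,'s5r.png')
for z in(.092,.073): print(z,proj(q,L(-.081,0,z)),proj(p,L(-.081,0,z)))
E
```

```text
t 16.65 pos [ 0.4643 -0.2919  0.2223] jaw -87.85 tilt [ 0.0065 -0.0054 -1.    ] q [-0.697 -0.131  1.806  0.     1.458  0.836] F [ 0.6  0.5 -0.4] T [-0.05  0.    0.01] op 0.085
[ 0.5349946  -0.02702872  0.092     ] [ 0.52164011 -0.02829642  0.092     ] [188.76776684 253.0975692 ]
0.092 [199.65839111 242.99290352] [188.76776874 253.09756816]
0.073 [205.47259198 243.17444864] [189.10382529 253.07704925]
```

View pics/s5k.png

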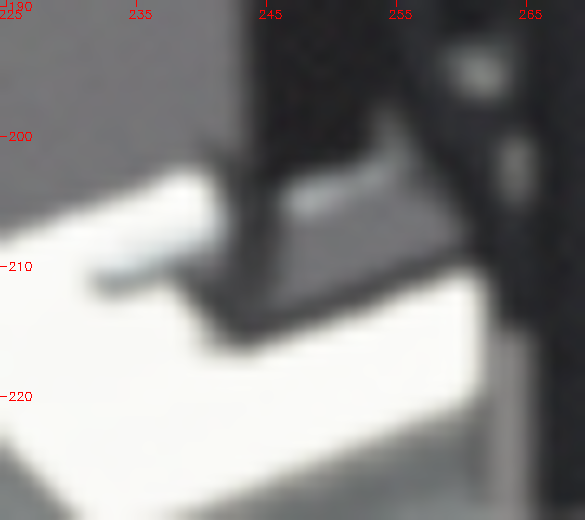

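View pics/t5k.png

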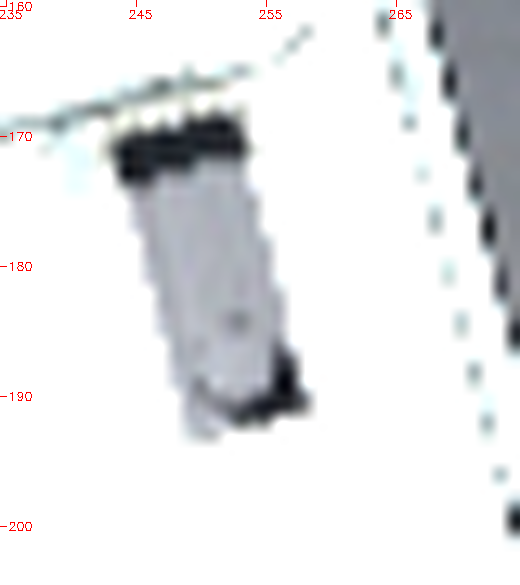

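View pics/s5r.png

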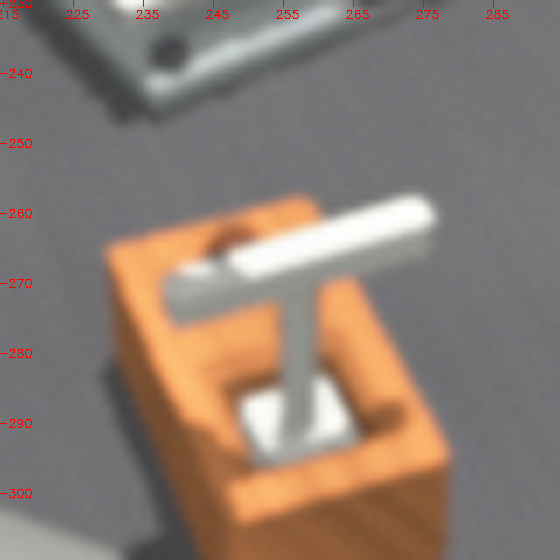

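```bash
python3 - <<'E'
from h import *
move([.5235,-.0262,.18],-76.8)
E
```

```text
shift [-0.0697, 0.0389, -0.2627] turn [-0.2, -11.05, -0.19] |d| 0.275
```

Call:
arm_command:
  steps:
    - [[-0.0697,0.0,-0.2627],[-0.2,-11,-0.19],1]
    - [[-0.0697,0.0,-0.2627],[-0.2,-11,-0.19],1]
    - [[-0.0697,0.0,-0.2627],[-0.2,-11,-0.19],1]
    - [[-0.0697,0.0,-0.2627],[-0.2,-11,-0.19],1]
    - [[-0.0697,0.0,-0.2627],[-0.2,-11,-0.19],1]

```text
t: 17.25
tool_pos: [0.5173, -0.0448, 0.2157]
tool_rot: [-0.246, 2.103, -2.1]
contact_force: [-0.3, 0.3, 0.7]
opening: 0.0856
```

```bash
python3 - <<'E'
from h import *
rep();move([.5235,-.0262,.15],-76.8)
E
```

```text
t 17.25 pos [ 0.5173 -0.0448  0.2157] jaw -76.88 tilt [-4.2e-03  9.0e-04 -1.0e+00] q [-0.23  -0.191  1.87  -0.     1.466  1.112] F [-0.3  0.3  0.7] T [ 0.03 -0.01  0.1 ] op 0.0856
shift [-0.0105, 0.0657, -0.0165] turn [0.1, -0.08, 0.22] |d| 0.069
```

Call:
arm_command:
  steps:
    - [[-0.0105,0.03,-0.0165],[0.1,0,0.22],1]
    - [[-0.0105,0.0657,-0.0165],[0.1,0,0.22],1]
    - [[-0.0105,0.0657,-0.0165],[0.1,0,0.22],1]
    - [[-0.0105,0.0657,-0.0165],[0.1,0,0.22],1]
    - [[-0.0105,0.0657,-0.0165],[0.1,0,0.22],1]

```text
t: 17.75
tool_pos: [0.5242, -0.0269, 0.1511]
tool_rot: [-0.239, 2.1, -2.1]
contact_force: [-0.2, -0.4, 0.6]
opening: 0.0853
```

```bash
python3 - <<'E'
from h import *
rep();move([.5235,-.0262,.063],-76.8)
q=shot('side','side6.png')
crop(q['img'],150,240,200,300,6.5,'s6.png')
E
```

```text
t 17.75 pos [ 0.5242 -0.0269  0.1511] jaw -76.93 tilt [ 1.4e-03 -3.0e-04 -1.0e+00] q [-0.193 -0.126  1.924  0.     1.343  1.15 ] F [-0.2 -0.4  0.6] T [0.02 0.   0.05] op 0.0853
shift [0.0006, 0.0881, -0.0009] turn [-0.03, -0.13, -0.08] |d| 0.088
```

View pics/s6.png

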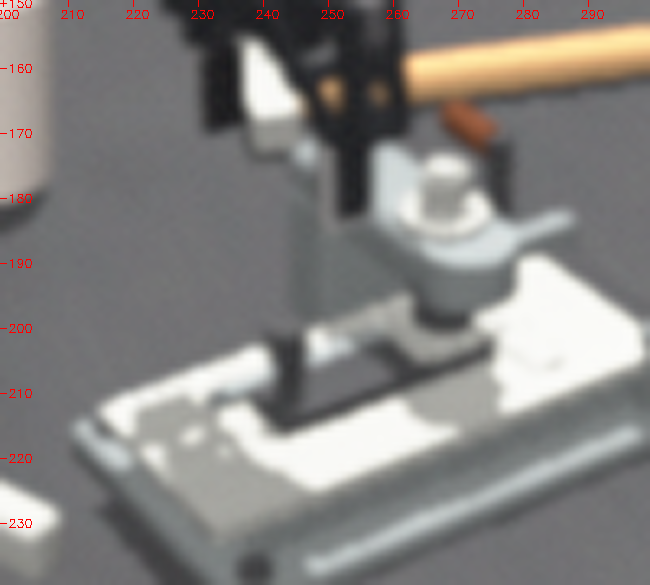

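Call:
arm_command:
  steps:
    - [[0.0006,0.03,-0.0009],[0,0,0],1]
    - [[0.0006,0.06,-0.0009],[0,0,0],1]
    - [[0.0006,0.08,-0.0009],[0,0,0],1]
    - [[0.0006,0.087,-0.0009],[0,0,0],1]
    - [[0.0006,0.087,-0.0009],[0,0,0],1]

```text
t: 18.3
tool_pos: [0.5242, -0.0268, 0.0651]
tool_rot: [-0.237, 2.099, -2.101]
contact_force: [0.1, -0.9, 0.7]
opening: 0.0852
```

```bash
python3 - <<'E'
from h import *
rep();move([.5235,-.0262,.064],-76.8)
q=shot('side','side7.png')
crop(q['img'],150,240,200,300,6.5,'s7.png')
E
```

```text
t 18.3 pos [ 0.5242 -0.0268  0.0651] jaw -76.98 tilt [ 2.7e-03 -5.0e-04 -1.0e+00] q [-0.193 -0.022  1.981  0.     1.179  1.151] F [ 0.1 -0.9  0.7] T [-0.01  0.01  0.01] op 0.0852
shift [0.0005, 0.0011, -0.0007] turn [-0.06, -0.18, -0.15] |d| 0.001
```

View pics/s7.png

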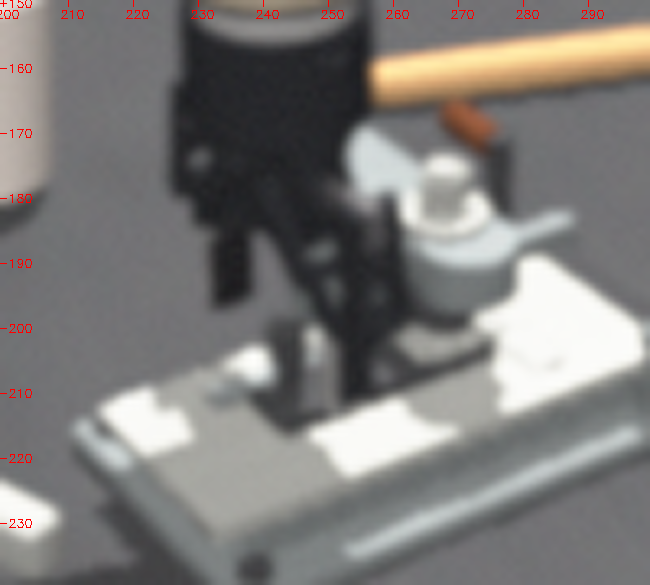

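Call:
arm_command:
  steps:
    - [[0.0005,0.001,-0.0007],[0,0,-0.15],0.3]
    - [[0.0005,0.001,-0.0007],[0,0,-0.15],0.3]
    - [[0.0005,0.001,-0.0007],[0,0,-0.15],0.3]
    - [[0.0005,0.001,-0.0007],[0,0,-0.15],0.3]
    - [[0.0005,0.001,-0.0007],[0,0,-0.15],0.3]
  force: 30

```text
t: 18.85
tool_pos: [0.5244, -0.0263, 0.0654]
tool_rot: [-0.237, 2.098, -2.102]
contact_force: [0.7, 0.1, -0.7]
opening: 0.0257
```

```bash
python3 - <<'E'
from h import *
rep()
E
```

```text
t 18.85 pos [ 0.5244 -0.0263  0.0654] jaw -76.97 tilt [ 0.0024 -0.0015 -1.    ] q [-1.910e-01 -2.200e-02  1.981e+00 -1.000e-03  1.180e+00  1.152e+00] F [ 0.7  0.1 -0.7] T [-0.02 -0.   -0.01] op 0.0257
```

Call:
arm_command:
  steps:
    - [[0,0,0],[0,0,0],0]
    - [[0,0,0],[0,0,0],0]
    - [[0,0,0],[0,0,0],0]
    - [[0,0,0],[0,0,0],0]
    - [[0,0,0],[0,0,0],0]

```text
t: 19.35
tool_pos: [0.5244, -0.0263, 0.0654]
tool_rot: [-0.238, 2.098, -2.102]
contact_force: [-1.2, -0.8, 1.6]
opening: 0.0168
```

```bash
python3 - <<'E'
from h import *
rep()
o,p,M=st(); d=-np.array([np.cos(YAW),np.sin(YAW),0]); print(M.T@d, M.T@(d*.052))
E
```

```text
t 19.35 pos [ 0.5244 -0.0263  0.0654] jaw -76.97 tilt [ 0.0022 -0.0017 -1.    ] q [-1.910e-01 -2.200e-02  1.981e+00 -1.000e-03  1.180e+00  1.153e+00] F [-1.2 -0.8  1.6] T [-0.19  0.15 -0.02] op 0.0168
[ 0.99999405 -0.001777    0.00295547] [ 5.19996908e-02 -9.24039877e-05  1.53684388e-04]
```

Call:
arm_command:
  steps:
    - [[0.004,0,0],[0,0,0],0]
    - [[0.009,0,0],[0,0,0],0]
    - [[0.014,0,0],[0,0,0],0]
    - [[0.019,0,0],[0,0,0],0]
    - [[0.024,0,0],[0,0,0],0]
  force: 40

```text
t: 19.85
tool_pos: [0.5019, -0.0315, 0.0655]
tool_rot: [-0.233, 2.097, -2.1]
contact_force: [5.5, 1.9, -3.6]
opening: 0.0162
```

```bash
python3 - <<'E'
from h import *
rep(); move([.5244-.052*np.cos(YAW),-.0263-.052*np.sin(YAW),.0652],-76.9)
E
```

```text
t 19.85 pos [ 0.5019 -0.0315  0.0655] jaw -76.98 tilt [ 5.9e-03 -9.0e-04 -1.0e+00] q [-0.211 -0.078  2.035  0.     1.179  1.132] F [ 5.5  1.9 -3.6] T [ 0.18 -0.82  0.02] op 0.0162
shift [0.0289, 0.0001, 0.0002] turn [-0.12, -0.08, -0.32] |d| 0.029
```

Call:
arm_command:
  steps:
    - [[0.006,0,0],[0,0,-0.1],0]
    - [[0.012,0,0],[0,0,-0.2],0]
    - [[0.018,0,0],[0,0,-0.3],0]
    - [[0.024,0,0],[0,0,-0.3],0]
    - [[0.029,0,0],[0,0,-0.3],0]

```text
t: 20.35
tool_pos: [0.4733, -0.0381, 0.0655]
tool_rot: [-0.239, 2.098, -2.103]
contact_force: [3.1, 0.4, -1.0]
opening: 0.0163
```

```bash
python3 - <<'E'
from h import *
rep(); move([.5244-.052*np.cos(YAW),-.0263-.052*np.sin(YAW),.0652],-76.8)
E
```

```text
t 20.35 pos [ 0.4733 -0.0381  0.0655] jaw -76.98 tilt [ 0.0013 -0.002  -1.    ] q [-2.360e-01 -1.470e-01  2.097e+00 -2.000e-03  1.190e+00  1.108e+00] F [ 3.1  0.4 -1. ] T [ 0.04 -0.33  0.04] op 0.0163
shift [-0.0004, 0.0003, 0.0002] turn [-0.13, -0.18, -0.04] |d| 0.001
```

Call:
arm_command:
  steps:
    - [[0,0,0],[0,0,0],0]
    - [[0,0,0],[0,0,0],0.5]
    - [[0,0,0],[0,0,0],1]
    - [[0,0,0],[0,0,0],1]
    - [[0,0,0],[0,0,0],1]

```text
t: 20.85
tool_pos: [0.4732, -0.038, 0.0653]
tool_rot: [-0.239, 2.099, -2.103]
contact_force: [-1.1, -1.0, -0.3]
opening: 0.0741
```

Call:
arm_command:
  steps:
    - [[0,0,0],[0,0,0],1]
    - [[0,-0.03,0],[0,0,0],1]
    - [[0,-0.07,0],[0,0,0],1]
    - [[0,-0.12,0],[0,0,0],1]
    - [[0,-0.16,0],[0,0,0],1]

```text
t: 21.35
tool_pos: [0.4734, -0.0377, 0.228]
tool_rot: [-0.237, 2.097, -2.103]
contact_force: [1.4, -0.5, -0.1]
opening: 0.0858
```

```bash
python3 - <<'E'
from h import *
rep()
q=shot('side','side8.png');p=shot('top','top8.png')
crop(q['img'],150,310,190,320,4.6,'s8.png')
crop(p['img'],110,235,190,370,4.3,'t8.png')
E
```

```text
t 21.35 pos [ 0.4734 -0.0377  0.228 ] jaw -76.97 tilt [ 0.0025 -0.0023 -1.    ] q [-0.235 -0.32   1.956 -0.002  1.503  1.108] F [ 1.4 -0.5 -0.1] T [-0.01 -0.02 -0.03] op 0.0858
```

View pics/s8.png

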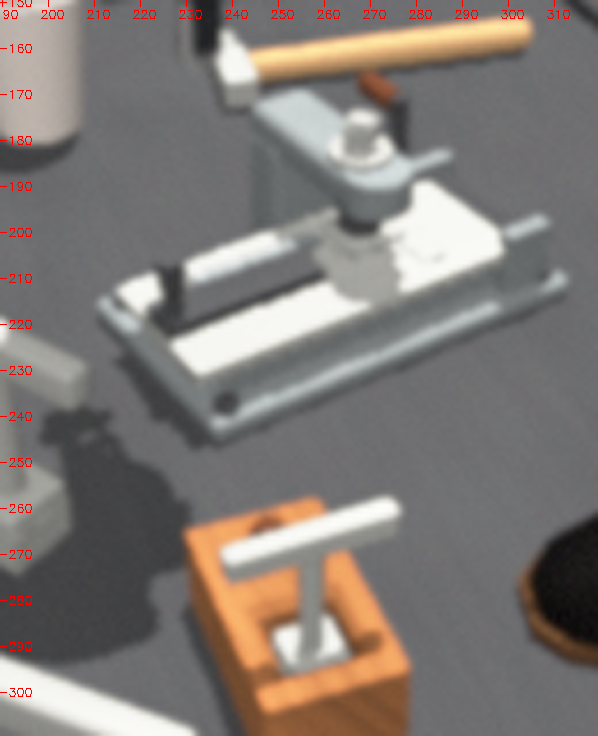

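View pics/t8.png

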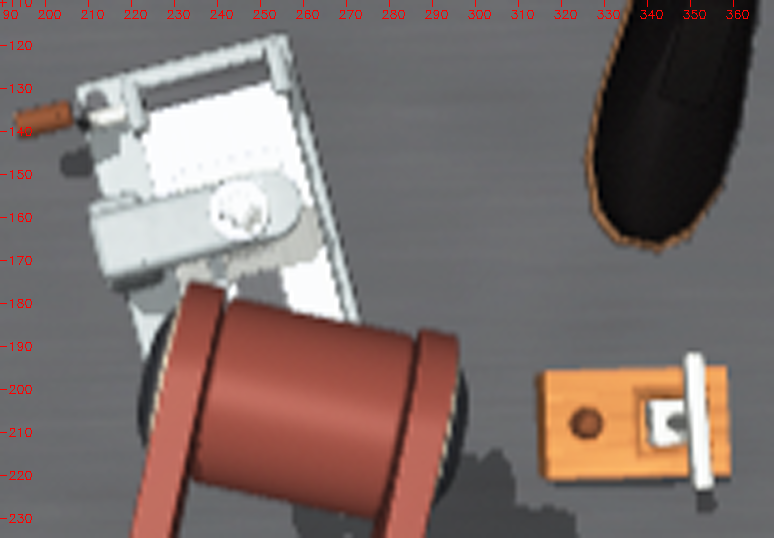

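```bash
python3 - <<'E'
from h import *
print(ctrl.finish_job()); rep()
E
```

```text
the job is handed in; nothing more can be done
None
the job is handed in; nothing more can be done
```

The foot is set, the T-key is back in the rack, the block is drawn out on the front of the bed, and the job was handed in at about 21.5 s. No verdict came back.

**Setting the foot:** I took the smallest key, the one in the rack (bar measured 83.6 mm long). It did not drop onto the screw head at first. A small sideways correction and a turn under light pressure seated it. I then turned it clockwise about 189° by the key, part of that taken up by its play. The seated key height went from 202.4 to 198.3 mm. That puts the foot's free underside at about 54.7 mm, or 1.3 mm past touching the block. This rests on the stated 15 mm rack floor and 16 mm socket depth.

**Key back in the rack:** It touched the floor at the same tool height it was lifted from, so it had not slipped in the grip. The last pictures show it upright.

**Drawing the block:** I pulled it about 52 mm by its knob. The drag was 5.8 N with the foot still on the block and about 3 N at the end. By my estimate its middle is about 90 mm in front of the screw axis. The side picture shows it flat and clear of the foot, with its front end at about the bed's front edge.

**Checks that disagreed:** The screw axis found with the key lay about 2 mm from the camera estimate, which is within the calibration error. I judged the head's angle from the picture as about 158°, but the key dropped in with the jaws at about 143°. In the last top view the arm hid the front of the block, so only the side view confirms that part. The shoe and hammer showed no shift in the pictures, and I did not touch the beaker; I did not re-measure any of the three.

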